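Clear and load the warm-air dryer with washed dip cups, latch its door and start the timer

TASK

Someone left a battery pack in the dryer: take it out and lay it in the aluminium tray, and set every washed square cup that lies on the bench upside down over a drying peg in the dryer, one cup to a peg, with its rim down on the deck. When that is done, push the dryer's door fully shut so that it snaps home on its catch, and only then turn the timer knob clockwise until it clicks over into its running position. Leave everything else on the bench where it is.

Things in the scene. Friction and masses are not known exactly. Their poses are not given: they have to be found in the camera images.
- dryer: fixed open-topped warm-air dryer. Origin: centre of its drying bay at bench level; x points to its back, y to its left, z up; it may be turned some degrees. Bay 180 mm deep (x -90 to 90 mm), 318 mm wide inside, deck 30 mm above the bench, side walls 115 mm high, 6 mm thick; a 115 mm high blower housing (x 90 to 160 mm) closes the back, only the door closes the front; no roof
- peg1_top (a point): top of an upright steel drying peg in the bay (left, at dryer x -10, y 95 mm): 16 mm diameter, round-topped, standing 60 mm above the deck (top 90 mm above the bench)
- peg2_top (a point): top of an upright steel drying peg in the bay (middle, at dryer x -10, y 0 mm): 16 mm diameter, round-topped, standing 60 mm above the deck (top 90 mm above the bench)
- peg3_top (a point): top of an upright steel drying peg in the bay (right, at dryer x -10, y -95 mm): 16 mm diameter, round-topped, standing 60 mm above the deck (top 90 mm above the bench)
- cup1: washed white square plastic dip cup (up to three alike, some absent): 42 x 42 mm outside, 80 mm long, walls 2.5 mm, about 60 g. Origin: middle of the closed end's outer face; z points along the cup to the open mouth. It starts lying on a side, mouth roughly towards the robot. Upside down with its rim on the deck its origin is 110 mm above the bench
- cup2: washed white square plastic dip cup (up to three alike, some absent): 42 x 42 mm outside, 80 mm long, walls 2.5 mm, about 60 g. Origin: middle of the closed end's outer face; z points along the cup to the open mouth. It starts lying on a side, mouth roughly towards the robot. Upside down with its rim on the deck its origin is 110 mm above the bench
- cup3: washed white square plastic dip cup (up to three alike, some absent): 42 x 42 mm outside, 80 mm long, walls 2.5 mm, about 60 g. Origin: middle of the closed end's outer face; z points along the cup to the open mouth. It starts lying on a side, mouth roughly towards the robot. Upside down with its rim on the deck its origin is 110 mm above the bench
- door (a joint): clear framed door of the dryer, 330 mm wide, 12 mm thick, 5 to 113 mm above the bench. Value: opening angle, 0 shut; 0.8 to 1.4 at the start, free end swung towards the robot (dryer -x). Light friction holds it where it is left. A sprung roller catch resists its last 0.07 rad (about 10 N at 200 mm from the hinge) and snaps it home to 0 once past about 0.03 rad; short of that it springs back ajar
- door_hinge (a point): the door's upright hinge line, on the panel's outer face at the bay's left front corner (dryer x -102, y 165 mm), 65 mm above the bench. The axes turn with the door: y from the door's middle towards the hinge, x the inward normal of the face. Closed, the panel runs from here along dryer -y
- door_face (a point): point on the door's outer face, 200 mm from the hinge line, 65 mm above the bench: a good place to push. Axes as door_hinge. The free edge is 330 mm from the hinge; a slim upright steel pull, 28 mm proud of the face, sits 305 mm from it
- timer (a joint): timer knob, upright axis, on the 55 mm high control box fixed to the dryer's left side (dryer x -90 to 20, y 165 to 285 mm). Value grows clockwise seen from above: 0 off (0 to 0.2 at the start), 1.15 to 1.25 rad running, stops at 0 and 1.25. From 0.3 a click detent resists with up to 0.15 N m and turns it back if let go; past 0.75 it drops over to 1.15 or more
- timer_grip (a point): middle of the knob's black bar grip, on the knob's axis, 92 mm above the bench; the bar is 46 mm long, 14 mm thick, from 69 to 99 mm above the bench. The axes turn with the knob: x along the bar, z up; with the knob at 0 the bar lies along the dryer's x axis
- battery: black battery pack, 34 x 60 x 18 mm (its x, y, z), about 90 g, lying on the dryer's deck in front of the pegs at the start, long side across the front opening. Origin: centre of its underside
- tray: fixed square aluminium tray on the bench to the right of the dryer, 90 x 90 mm outside, 84 mm inside, walls 3 mm thick and 20 mm high, floor 3 mm. Origin: centre of its underside, z up
- terminal: loose handheld data terminal, black slab 160 x 76 x 24 mm, lying flat; leave it where it is. Origin: centre of its underside
- board: green circuit board 90 x 40 x 5 mm, lying flat; leave it where it is. Origin: centre of its underside
- driver: small black-handled screwdriver, 170 mm long, lying; leave it where it is. Origin: centre of its underside
- phone: black phone 145 x 70 x 9 mm, lying flat; leave it where it is. Origin: centre of its underside
- solvent: white bottle with black cap, 60 mm diameter, 150 mm tall, standing; leave it where it is. Origin: centre of its underside
Mind the look-alikes: they are no part of the job. Leave any brown look-alike of the cup2 alone.

How it is judged:
On the way, in this order (a step that is already met when the one before it is completed fails the run):
1. the battery pack lies in the tray and every cup present stands upside down over a peg, rim on the deck (angle between each of cup1, cup2, cup3's own z axis and vertical above 3.02 rad and z of cup1 in the frame of dryer between 0.104 and 0.116 m and (horizontal distance between cup1 and peg1_top below 0.022 m or horizontal distance between cup1 and peg2_top below 0.022 m or horizontal distance between cup1 and peg3_top below 0.022 m) and linear speed of each of cup1, cup2, cup3, battery below 0.03 m/s and z of cup2 in the frame of dryer between 0.104 and 0.116 m and (horizontal distance between cup2 and peg1_top below 0.022 m or horizontal distance between cup2 and peg2_top below 0.022 m or horizontal distance between cup2 and peg3_top below 0.022 m) and z of cup3 in the frame of dryer between 0.104 and 0.116 m and (horizontal distance between cup3 and peg1_top below 0.022 m or horizontal distance between cup3 and peg2_top below 0.022 m or horizontal distance between cup3 and peg3_top below 0.022 m) and x of battery in the frame of tray between -0.04 and 0.04 m and y of battery in the frame of tray between -0.04 and 0.04 m and height (world z) of battery below 0.028 m), for 0.3 s.
2. the door is shut on its catch (value of joint door below 0.02 rad), for 0.3 s.
3. the timer knob has clicked over to running (value of joint timer above 1 rad), for 0.2 s.
At the end, for the whole second after the job is handed in: the battery lies in the tray (origin within 40 mm of its middle each way, below 28 mm); every cup present stands at rest upside down over a peg (within 22 mm of its axis, 0.12 rad of upright, rim on the deck to 6 mm); the door is shut within 0.02 rad; the knob is past 1.0 rad (all of step 1 and value of joint door below 0.02 rad and value of joint timer above 1 rad); the robot touches nothing.
It fails at once if a bystander (terminal, board, screwdriver, phone, bottle) is moved more than 50 mm (distance of any of terminal, board, driver, phone, solvent from where it was at the start of the episode above 0.05 m).
Of cup1, cup2, cup3 only 2 to 3 are there at a start; the rules pass over those that are not, and their reading is None.
At some moment in a run one of cup1, cup2, cup3 may be knocked a few centimetres aside while the robot is not near it.
Once in a run the grip may slacken for a moment while it holds something.
It also fails if it takes over 210 s, if anything falls off the work surface, if the arm or the gripper's body presses on something with over 40 N, if the wrist force passes 120 N, or if a joint passes its speed limit or range.

ROBOT

A 6-joint arm with a two-finger parallel gripper is mounted at the origin on the work surface. World frame = base frame: x ahead of the robot, y to its left, z up, the work surface at z = 0. Lengths are in m, angles in rad, forces in N, time in s.
With the tool pointing down it reaches from about 0.3 to 0.85 m from the base axis. Payload 5.4 kg.
Tool frame: the origin (TCP) lies on the centre line of the jaws, within the pads' length; the fingertips stand 11 mm ahead of it and the grasp point (between the pads) lies 8 mm behind it; z points along the fingers, y is the line along which they close (so a half turn about z gives the same grasp; the last joint's range is limited). The gripper opens to 85 mm and grips with 20 to 120 N. Pads are 22 mm wide; open, the fingers measure 114 mm over their backs; the gripper's body (76 mm by 85 mm) begins 54 mm behind the grasp point. The pads swing forward as they close: fully open they stand 13 mm farther back than shut.
Start: joints at [-1.503, 0.158, 1.597, -0, 1.386, -0.21], TCP at [0.158, -0.553, 0.242] pointing down, gripper open.
Joint ranges: [-2.91, 2.91], [-0.94, 2.29], [0.18, 2.7], [-1.29, 4.43], [0.17, 2.64], [-3, 3]. Speed limits (rad/s): [2.57, 2.57, 3.14, 3.14, 3.14, 3.14].

INTERFACE

Orientations are given as a unit quaternion [w, x, y, z].
In Python, from cell import bot gives the robot as it stands.
- The arm moves only by the tool step_arm, never from a script. Its argument "series" is one flat list of numbers, 7 for each row, row after row: the closure, from -1 (fully open) to 1 (shut), then the shift along the tool's x, y, z normalised to -1 to 1, where 1 is 120 mm, then the turn, a rotation vector about the tool's x, y, z normalised to -1 to 1, where 1 is 90 degrees. In form: [gripper, dx, dy, dz, wx, wy, wz, gripper, dx, dy, dz, wx, wy, wz, ...]. A call has 1 to 10 rows; each row is the pose to reach, as a shift and turn from the pose commanded when the call began, along the tool's axes at that moment; what a row does not reach only later rows make up. A row lasts 1/8 s, in which the tool goes at most 62.5 mm and 10.7 degrees, less where a joint would pass 70% of its speed; a pose out of reach is approached as far as the arm can. A call with a number of a shift or a turn outside -1 to 1 is refused whole. A call with a gripper value outside its range is refused whole. The fingers move at their own pace and stop on an object; "grip_force" is the grip in N (left out, the last holds). Time passes only in rows, so rows that repeat a pose let the fingers close. It gives the time, the measured TCP pose, the force, the opening and the grip force at its end, in the units of the state.
- bot.read_state(): the state, without advancing time (a new reading comes with each control period).
- bot.read_camera(name): name is "scene" or "side" or "wrist"; returns the picture (480x640x3 uint8, blue, green, red); there is no depth.
- bot.calibration(name): a dict with "fov_y" (degrees; the focal length in pixels is half the picture's height over the tangent of half this angle, whatever the lens; pixels are square), "cx", "cy" (the principal point, pixels), "R" (3x3) and "t" (3): a world point X has camera coordinates R X + t. Camera axes: x right, y down, z forward; pixel columns grow to the right and rows downward; lengths in m; the calibration is good to about 2 mm. A picture is of the moment at which its call begins: read the wrist's pose just before it. calibration takes no time and is no camera call; for the wrist camera it gives the pose at the moment of the call.
- bot.job_done(): hands the job in; it is judged then, once.
The state is a dict: "t": time; "qpos": joint angles; "joint_velocities": joint speeds; "effort": joint torques, N m; "ee_pos": TCP position; "ee_rot": TCP orientation; "force": force on the tool from outside, world axes, zero at the start; "torque": the same for the moment, N m; "grip_width": finger opening in m; "grasp_force": force on a finger pad.
Only numpy, scipy, OpenCV 4.12 (cv2) and the standard library are available. Lean on these libraries where they do the work, as an engineer would, in place of code of your own. Each camera call takes 0.05 s, during which the arm holds its last target. There are 200 camera calls.

## Working session

There is one attempt and no reset: what is moved stays moved. The work goes in short steps, Python scripts to look and compute and a tool call to move; the robot and the scene stay as the last step left them, time stands still between calls to the robot, and variables do not carry over. Pictures are saved under pics/ and viewed, at most 14 in all, crops included, and the job is handed in when it is done.

Besides the shell and the picture viewer there is one more tool, called by a JSON object that holds its "api" and its "payload". step_arm: Moves the arm, as the interface text tells. Its arguments: {"type":"object","properties":{"series":{"type":"array","items":{"type":"number","minimum":-1,"maximum":1}},"grip_force":{"type":"number"}},"required":["series"]}

```bash
ls; mkdir -p pics
python3 - <<'E'
from cell import bot
import cv2, numpy as np
for n in ["scene","side"]:
    im=bot.read_camera(n); cv2.imwrite(f"pics/{n}0.png",im); c=bot.calibration(n); print(n,c)
s=bot.read_state(); print(s)
print(bot.calibration("wrist"))
E
```

```text
pics
scene {'fov_y': 47.46958950333284, 'cx': 319.7725559302433, 'cy': 234.6675488758199, 'R': array([[-0.22949027,  0.97322637, -0.01283131],
       [ 0.82219021,  0.18678629, -0.53769335],
       [-0.52090064, -0.13394517, -0.84304283]]), 't': array([ 0.15444404, -0.32898316,  1.72405747])}
side {'fov_y': 53.00629046558907, 'cx': 318.84630618760275, 'cy': 238.6313210645374, 'R': array([[ 0.97459733, -0.22394372, -0.00304165],
       [-0.12358369, -0.52640765, -0.84120275],
       [ 0.18678093,  0.82020985, -0.54071128]]), 't': array([-0.47281007,  0.08812033,  1.2902994 ])}
{'t': 0.1, 'qpos': array([-1.50313043e+00,  1.58977260e-01,  1.59810741e+00,  4.96763780e-05,
        1.38621309e+00, -2.10092332e-01]), 'joint_velocities': array([-0.00062586, -0.00173228, -0.00349006,  0.00256393, -0.00089928,
        0.00067698]), 'effort': array([-5.91583375e-05, -3.96992183e+01, -3.32337356e+01, -1.84870842e-04,
        4.15041417e-03,  1.75682624e-05]), 'ee_pos': array([ 0.15762722, -0.55242955,  0.24141972]), 'ee_rot': array([-8.48652400e-04,  9.90372060e-01,  1.38428521e-01,  8.50120349e-05]), 'force': array([0.51375131, 0.60180036, 0.38930829]), 'torque': array([ 0.00456268, -0.02857201,  0.01181902]), 'grasp_force': 0.0, 'grip_width': 0.085224094038587}
{'fov_y': 70.85701194448862, 'cx': 317.02531391627366, 'cy': 241.71740367566974, 'R': array([[ 0.27331145, -0.96192324, -0.00213049],
       [-0.91899721, -0.26176785,  0.2948249 ],
       [-0.28415662, -0.0786211 , -0.95554892]]), 't': array([-0.57539793, -0.03750174,  0.37954191])}
```

View pics/scene0.png

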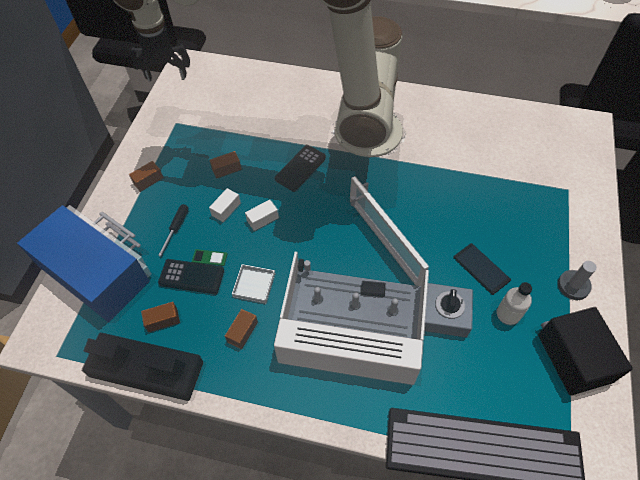

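View pics/side0.png

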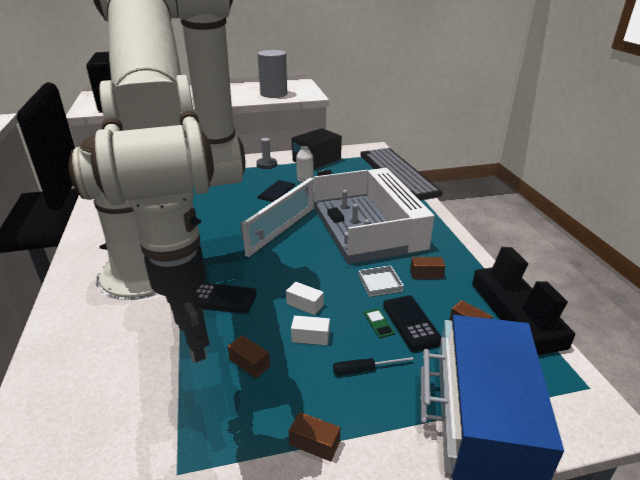

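```bash
cat > h.py <<'E'
import numpy as np, cv2
from cell import bot
from scipy.spatial.transform import Rotation as Ro
def K(c): f=240/np.tan(np.radians(c["fov_y"]/2)); return f
def ray(c,u,v,z):
    f=K(c); R=np.array(c["R"]); t=np.array(c["t"]); o=-R.T@t
    d=R.T@np.array([(u-c["cx"])/f,(v-c["cy"])/f,1]); return o+d*(z-o[2])/d[2]
def proj(c,X):
    p=np.array(c["R"])@np.array(X)+np.array(c["t"]); f=K(c); return np.array([c["cx"]+f*p[0]/p[2],c["cy"]+f*p[1]/p[2]])
def Rt(s): w,x,y,z=s["ee_rot"]; return Ro.from_quat([x,y,z,w])
def move(P,yaw=None,Rg=None,s=None):
    """shift and turn (normalised) from the measured pose to P with tool-down yaw of tool x, or Rg"""
    s=s or bot.read_state(); R=Rt(s)
    if Rg is None: Rg=down(yaw)
    return np.round(R.inv().apply(np.array(P)-s["ee_pos"])/.12,3), np.round((R.inv()*Rg).as_rotvec()/(np.pi/2),3)
def down(yaw): # tool z down, tool x at yaw
    return Ro.from_euler("z",yaw)*Ro.from_euler("x",np.pi)
E
python3 - <<'E'
from h import *
im=cv2.imread("pics/scene0.png")
cv2.imwrite("pics/a.png",cv2.resize(im[175:385,200:480],None,fx=2.8,fy=2.8,interpolation=cv2.INTER_CUBIC))
im=cv2.imread("pics/side0.png")
cv2.imwrite("pics/b.png",cv2.resize(im[160:360,220:480],None,fx=3,fy=3,interpolation=cv2.INTER_CUBIC))
c=bot.calibration("scene")
for n,u,v,z in [("cupA",224,205,.04),("cupB",262,214,.04),("tray",254,283,.01),("p1",395,300,.09),("p2",355,294,.09),("p3",318,288,.09),("bat",373,288,.045),("knob",451,300,.095),("bottle",525,290,.15),("phone",481,268,.009),("term",192,276,.024)]: print(n,ray(c,u,v,z).round(3))
s=bot.read_state(); print(Rt(s).as_matrix().round(3))
E
```

```text
cupA [ 0.402 -0.338  0.04 ]
cupB [ 0.408 -0.226  0.04 ]
tray [ 0.604 -0.193  0.01 ]
p1 [0.61  0.172 0.09 ]
p2 [0.616 0.075 0.09 ]
p3 [ 0.62  -0.016  0.09 ]
bat [0.567 0.113 0.045]
knob [0.583 0.301 0.095]
bottle [0.549 0.456 0.15 ]
phone [0.427 0.38  0.009]
term [ 0.627 -0.353  0.024]
[[ 0.962  0.274 -0.   ]
 [ 0.274 -0.962  0.002]
 [ 0.    -0.002 -1.   ]]
```

View pics/a.png

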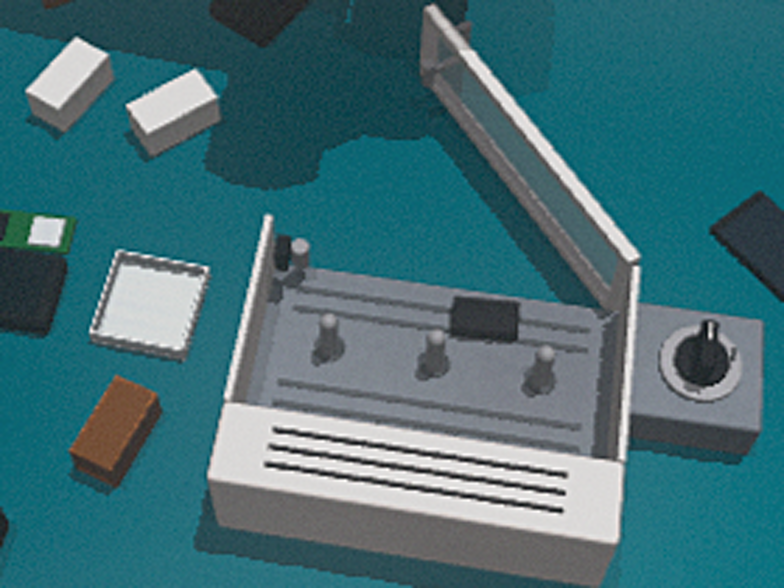

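View pics/b.png

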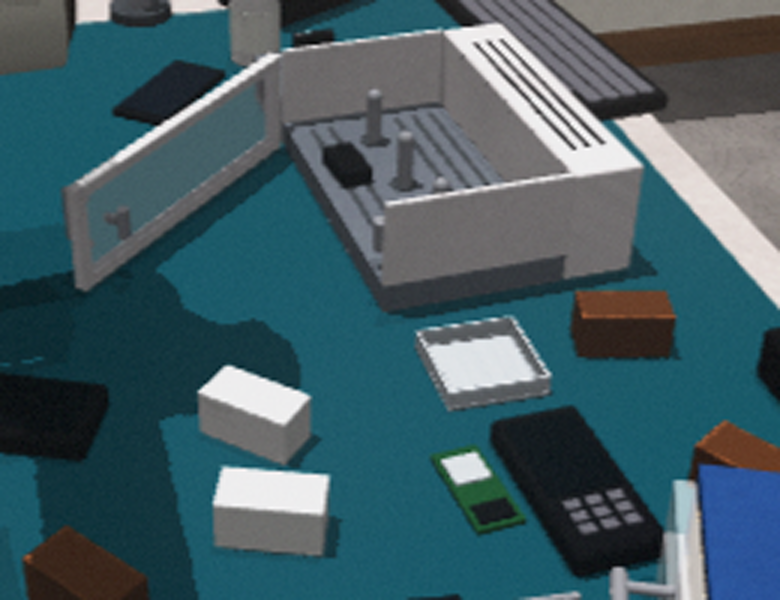

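```bash
cat >> h.py <<'E'
from scipy.optimize import minimize
def whitemask(im):
    h=cv2.cvtColor(im,cv2.COLOR_BGR2HSV); return ((h[...,1]<60)&(h[...,2]>85)).astype(np.uint8)
def boxpts(x,y,yaw,L=.08,W=.042,H=.042,z0=0.):
    c,s=np.cos(yaw),np.sin(yaw)
    return [[x+c*a-s*b,y+s*a+c*b,z0+z] for a in(-L/2,L/2) for b in(-W/2,W/2) for z in(0,H)]
def fitbox(views,x0,mask=whitemask,**kw):
    """views: {camera: image}; x0: x,y,yaw of box centre, fitted by silhouette overlap"""
    D={}
    for n,im in views.items():
        c=bot.calibration(n); hull=cv2.convexHull(np.array([proj(c,p) for p in boxpts(*x0,**kw)],np.float32))
        roi=np.zeros(im.shape[:2],np.uint8); cv2.fillConvexPoly(roi,hull.astype(np.int32),1)
        roi=cv2.dilate(roi,np.ones((25,25)))
        m=mask(im)*roi; k,l,st,_=cv2.connectedComponentsWithStats(m); 
        m=(l==1+st[1:,4].argmax()) if k>1 else m>0
        D[n]=(c,m)
    def cost(p):
        J=0
        for c,m in D.values():
            h=cv2.convexHull(np.array([proj(c,q) for q in boxpts(*p,**kw)],np.float32))
            r=np.zeros(m.shape,np.uint8); cv2.fillConvexPoly(r,np.round(h*16).astype(np.int32),1,shift=4)
            J+=(m!=(r>0)).sum()/max(1,m.sum())
        return J
    best=None
    for dy in(-.4,0,.4):
        s=np.array(x0)+[0,0,dy]
        r=minimize(cost,s,method="Nelder-Mead",options=dict(initial_simplex=[s,s+[.012,0,0],s+[0,.012,0],s+[0,0,.25]],xatol=1e-4,fatol=1e-4))
        if best is None or r.fun<best.fun: best=r
    return best.x.round(4),round(best.fun,3)
E
python3 - <<'E'
from h import *
V={n:cv2.imread(f"pics/{n}0.png") for n in("scene","side")}
for n,x0 in [("A",(.40,-.338,2.4)),("B",(.408,-.226,2.6))]: print(n,fitbox(V,x0),[fitbox({k:V[k]},x0) for k in V])
c=bot.calibration("scene"); d=bot.calibration("side")
P=lambda u,v,z: ray(c,200+u/2.8,175+v/2.8,z).round(3)
Q=lambda u,v,z: ray(d,220+u/3,160+v/3,z).round(3)
for n,u,v,z in [("p3",328,318,.086),("p2",436,336,.086),("p1",546,352,.086),("bat",487,315,.048),("knobtop",709,335,.097),("doorfree",430,8,.113),("doorhinge",632,260,.113),("t1",120,250,.02),("t2",210,265,.02),("t3",185,352,.02),("t4",92,335,.02),("frontR",268,216,.115),("backL",622,460,.115),("backR",226,405,.115)]: print(n,P(u,v,z))
for n,u,v,z in [("p2",406,137,.086),("p1",375,95,.086),("bat",347,160,.048),("doorfree",68,188,.113),("frontR",388,203,.115),("frontL",280,52,.115),("t",[484][0],365,.01)]: print("side",n,Q(u,v,z))
E
```

```text
A (array([ 0.3864, -0.3434,  2.7658]), np.float64(0.149)) [(array([ 0.3893, -0.3453,  2.7564]), np.float64(0.06)), (array([ 0.3864, -0.3421,  2.8439]), np.float64(0.064))]
B (array([ 0.3972, -0.2312,  2.3749]), np.float64(0.139)) [(array([ 0.3981, -0.2316,  2.3465]), np.float64(0.071)), (array([ 0.3969, -0.2284,  2.3979]), np.float64(0.057))]
p3 [ 0.62  -0.018  0.086]
p2 [0.616 0.077 0.086]
p1 [0.61  0.172 0.086]
bat [0.567 0.116 0.048]
knobtop [0.569 0.305 0.097]
doorfree [0.286 0.004 0.113]
doorhinge [0.52  0.23  0.113]
t1 [ 0.562 -0.235  0.02 ]
t2 [ 0.559 -0.148  0.02 ]
t3 [ 0.65  -0.145  0.02 ]
t4 [ 0.653 -0.233  0.02 ]
frontR [ 0.548 -0.089  0.115]
backL [0.706 0.246 0.115]
backR [ 0.731 -0.077  0.115]
side p2 [0.612 0.071 0.086]
side p1 [0.606 0.164 0.086]
side bat [0.561 0.104 0.048]
side doorfree [0.278 0.002 0.113]
side frontR [ 0.546 -0.09   0.115]
side frontL [0.52  0.227 0.115]
side t [ 0.604 -0.2    0.01 ]
```

{"api": "step_arm", "payload": {"series": [-1, 0.95, -0.88, 0, 0, 0, 0, -1, 0.95, -0.88, 0, 0, 0, 0, -1, 0.95, -0.88, 0, 0, 0, 0, -1, 0.95, -0.88, 0, 0, 0, 0], "grip_force": 60}}

```text
t: 0.6
ee_pos: [0.2393, -0.4184, 0.242]
ee_rot: [-0.0, 0.99, 0.14, 0.0]
force: [-0.2, -0.0, 0.7]
grip_width: 0.0852
grasp_force: 0.0
```

{"api": "step_arm", "payload": {"series": [-1, 0.95, -0.88, 0, 0, 0, 0, -1, 0.95, -0.88, 0, 0, 0, 0, -1, 0.95, -0.88, 0, 0, 0, 0, -1, 0.95, -0.88, 0, 0, 0, 0]}}

```text
t: 1.1
ee_pos: [0.3195, -0.2867, 0.2422]
ee_rot: [0.0, 0.99, 0.14, -0.0]
force: [0.0, -0.7, -0.2]
grip_width: 0.0851
grasp_force: 0.0
```

{"api": "step_arm", "payload": {"series": [-1, 0.95, -0.88, 0, 0, 0, 0, -1, 0.95, -0.88, 0, 0, 0, 0, -1, 0.95, -0.88, 0, 0, 0, 0, -1, 0.95, -0.88, 0, 0, 0, 0]}}

```text
t: 1.6
ee_pos: [0.4002, -0.1546, 0.2422]
ee_rot: [0.0, 0.99, 0.139, -0.0]
force: [-0.5, 0.1, 0.2]
grip_width: 0.0853
grasp_force: 0.0
```

{"api": "step_arm", "payload": {"series": [-1, 0.95, -0.88, 0, 0, 0, 0, -1, 0.95, -0.88, 0, 0, 0, 0, -1, 0.95, -0.88, 0, 0, 0, 0, -1, 0.95, -0.88, 0, 0, 0, 0]}}

```text
t: 2.1
ee_pos: [0.481, -0.0224, 0.242]
ee_rot: [0.0, 0.99, 0.139, -0.0]
force: [-0.1, -0.2, 0.5]
grip_width: 0.0854
grasp_force: 0.0
```

{"api": "step_arm", "payload": {"series": [-0.2, 0.6, -0.6, 0, 0, 0, -0.85, -0.2, 0.6, -0.6, 0, 0, 0, -0.85, -0.2, 0.6, -0.6, 0, 0, 0, -0.85, -0.2, 0.6, -0.6, 0, 0, 0, -0.85, -0.2, 0.6, -0.6, 0, 0, 0, -0.85, -0.2, 0.6, -0.6, 0, 0, 0, -0.85, -0.2, 0.6, -0.6, 0, 0, 0, -0.85, -0.2, 0.6, -0.6, 0, 0, 0, -0.85, -0.2, 0.6, -0.6, 0, 0, 0, -0.85]}}

```text
t: 3.22
ee_pos: [0.5299, 0.0658, 0.2422]
ee_rot: [0.0, 0.694, 0.72, -0.0]
force: [-1.1, -0.1, -0.4]
grip_width: 0.0515
grasp_force: 0.0
```

Run:
```python
from h import *
c=bot.calibration("wrist"); im=bot.read_camera("wrist"); cv2.imwrite("pics/w1.png",im)
print(proj(c,[.565,.111,.048]), proj(c,[.614,.075,.086]),proj(c,[.608,.168,.086]))
```

```text
[355.43367211 170.75556667] [413.27937697 218.88553339] [419.90970558 104.02275045]
```

View pics/w1.png

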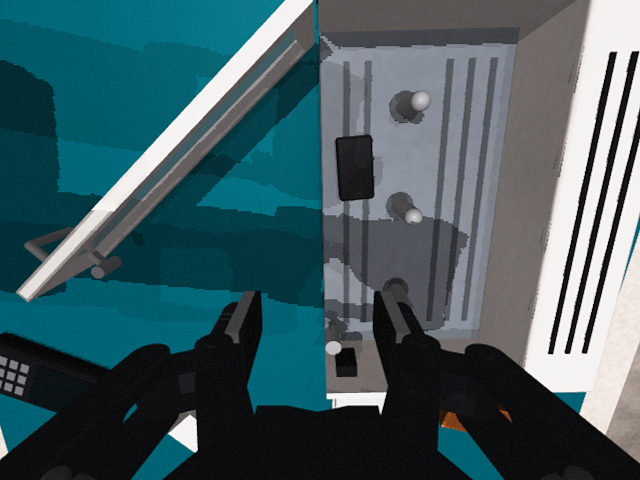

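Run:
```python
from h import *
c=bot.calibration("wrist")
b=ray(c,355.5,166.5,.048)
print(b, ray(c,413.5,215.5,.086), ray(c,420.5,101,.086))
for p in [(337,139),(371,135),(373,199),(340,201)]: print(ray(c,*p,.048).round(3))
s=bot.read_state(); print(s["ee_pos"],s["qpos"])
print(move([b[0],b[1],.10],yaw=.053+np.pi/2,s=s),move([b[0],b[1],.044],yaw=.053+np.pi/2,s=s))
```

```text
[0.56472903 0.11535956 0.048     ] [0.61380219 0.0784618  0.086     ] [0.60809175 0.17067809 0.086     ]
[0.546 0.14  0.048]
[0.577 0.144 0.048]
[0.584 0.085 0.048]
[0.552 0.082 0.048]
[0.52991611 0.06620923 0.24224697] [-1.02006822e-01  5.23785894e-02  1.71170974e+00 -2.54664597e-04
  1.37758834e+00 -1.40420147e-01]
(array([0.398, 0.306, 1.185]), array([-0.   ,  0.   , -0.009])) (array([0.399, 0.306, 1.652]), array([-0.   ,  0.   , -0.009]))
```

{"api": "step_arm", "payload": {"series": [-0.2, 0.4, 0.3, 0.9, 0, 0, -0.04, -0.2, 0.4, 0.3, 0.9, 0, 0, -0.04, -0.2, 0.4, 0.3, 0.9, 0, 0, -0.04, -0.2, 0.4, 0.3, 0.9, 0, 0, -0.04]}}

```text
t: 3.78
ee_pos: [0.5645, 0.1163, 0.1356]
ee_rot: [0.001, 0.669, 0.743, 0.0]
force: [0.6, -1.2, 2.1]
grip_width: 0.0511
grasp_force: 0.0
```

{"api": "step_arm", "payload": {"series": [-0.2, 0, 0, 0.4, 0, 0, 0, -0.2, 0, 0, 0.74, 0, 0, 0, -0.2, 0, 0, 0.74, 0, 0, 0, 0.6, 0, 0, 0.74, 0, 0, 0, 0.6, 0, 0, 0.74, 0, 0, 0, 0.6, 0, 0, 0.74, 0, 0, 0, 0.6, 0, 0, 0.74, 0, 0, 0]}}

```text
t: 4.65
ee_pos: [0.5666, 0.1165, 0.0493]
ee_rot: [0.003, 0.669, 0.743, 0.002]
force: [-0.6, -1.3, 8.4]
grip_width: 0.0321
grasp_force: 61.4
```

{"api": "step_arm", "payload": {"series": [0.6, 0, 0, -0.5, 0, 0, 0, 0.6, 0, 0, -1, 0, 0, 0, 0.6, 0, 0, -1, 0, 0, 0, 0.6, 0, 0, -1, 0, 0, 0]}}

```text
t: 5.15
ee_pos: [0.5638, 0.1168, 0.1661]
ee_rot: [0.0, 0.669, 0.743, 0.0]
force: [-0.1, 0.4, -0.7]
grip_width: 0.0324
grasp_force: 60.5
```

{"api": "step_arm", "payload": {"series": [0.6, -0.86, 0.01, 0, 0, 0, 0, 0.6, -0.86, 0.01, 0, 0, 0, 0, 0.6, -0.86, 0.01, 0, 0, 0, 0]}}

```text
t: 5.52
ee_pos: [0.5748, 0.0119, 0.1635]
ee_rot: [-0.001, 0.67, 0.742, -0.001]
force: [-0.4, 1.0, -1.8]
grip_width: 0.0323
grasp_force: 60.5
```

{"api": "step_arm", "payload": {"series": [0.6, -0.86, 0.02, 0, 0, 0, 0, 0.6, -0.86, 0.02, 0, 0, 0, 0, 0.6, -0.86, 0.02, 0, 0, 0, 0]}}

```text
t: 5.9
ee_pos: [0.5884, -0.0895, 0.164]
ee_rot: [-0.001, 0.67, 0.742, -0.0]
force: [-0.2, 0.1, -0.8]
grip_width: 0.0321
grasp_force: 60.5
```

{"api": "step_arm", "payload": {"series": [0.6, -0.86, 0.02, 0, 0, 0, 0, 0.6, -0.86, 0.02, 0, 0, 0, 0, 0.6, -0.86, 0.02, 0, 0, 0, 0, 0.6, -0.86, 0.02, 0, 0, 0, 0]}}

```text
t: 6.4
ee_pos: [0.6018, -0.1883, 0.1644]
ee_rot: [-0.001, 0.669, 0.744, 0.0]
force: [-0.2, 0.3, -0.7]
grip_width: 0.0321
grasp_force: 64.4
```

{"api": "step_arm", "payload": {"series": [0.6, 0.02, 0.02, 0.9, 0, 0, 0, 0.6, 0.02, 0.02, 0.9, 0, 0, 0, 0.6, 0.02, 0.02, 0.9, 0, 0, 0, 0.6, 0.02, 0.02, 0.9, 0, 0, 0]}}

```text
t: 6.9
ee_pos: [0.6056, -0.1873, 0.0596]
ee_rot: [0.001, 0.669, 0.744, 0.0]
force: [1.0, -0.1, -0.6]
grip_width: 0.0317
grasp_force: 64.4
```

{"api": "step_arm", "payload": {"series": [0.6, 0, 0, 0.25, 0, 0, 0, 0.6, 0, 0, 0.25, 0, 0, 0, 0.6, 0, 0, 0.25, 0, 0, 0, -0.25, 0, 0, 0.25, 0, 0, 0, -0.25, 0, 0, 0.25, 0, 0, 0, -0.25, 0, 0, 0.25, 0, 0, 0]}}

```text
t: 7.65
ee_pos: [0.6046, -0.188, 0.0281]
ee_rot: [0.0, 0.669, 0.743, 0.0]
force: [0.3, 0.3, 0.2]
grip_width: 0.0535
grasp_force: 0.0
```

{"api": "step_arm", "payload": {"series": [-0.25, 0, 0, -0.9, 0, 0, 0, -0.25, 0, 0, -0.9, 0, 0, 0, -0.25, 0, 0, -0.9, 0, 0, 0]}}

```text
t: 8.02
ee_pos: [0.6074, -0.1895, 0.1412]
ee_rot: [0.005, 0.669, 0.743, 0.001]
force: [0.2, 0.9, 0.3]
grip_width: 0.0535
grasp_force: 0.0
```

{"api": "step_arm", "payload": {"series": [-0.25, 0, 0, -0.9, 0, 0, 0, -0.25, 0, 0, -0.9, 0, 0, 0, -0.25, 0, 0, -0.9, 0, 0, 0]}}

```text
t: 8.4
ee_pos: [0.6063, -0.1889, 0.248]
ee_rot: [0.004, 0.669, 0.743, 0.001]
force: [-0.0, -0.1, 0.4]
grip_width: 0.0535
grasp_force: 0.0
```

Run:
```python
from h import *
V={n:bot.read_camera(n) for n in("scene","side")}
for n in V: cv2.imwrite(f"pics/{n}1.png",V[n])
a=cv2.resize(V["scene"][170:340,190:320],None,fx=3,fy=3); b=cv2.resize(V["side"][240:410,270:460],None,fx=2.1,fy=3)
cv2.imwrite("pics/c.png",np.hstack([a,b]))
for n,x0 in [("A",(.387,-.343,2.766)),("B",(.397,-.231,2.375))]: print(n,[fitbox({k:V[k]},x0) for k in V])
s=bot.read_state(); print(s["ee_pos"],s["qpos"],s["force"])
```

```text
A [(array([ 0.3258, -0.355 ,  4.607 ]), np.float64(0.521)), (array([ 0.3869, -0.3418,  2.8641]), np.float64(0.063))]
B [(array([ 0.3976, -0.232 ,  2.3312]), np.float64(0.165)), (array([ 0.3967, -0.2288,  2.3803]), np.float64(0.058))]
[ 0.60398264 -0.18768266  0.24250856] [-4.92002188e-01  3.06240075e-01  1.42268485e+00 -1.75486732e-05
  1.41393280e+00 -5.97010383e-01] [ 0.25348069 -0.23558628 -1.24259303]
```

View pics/c.png

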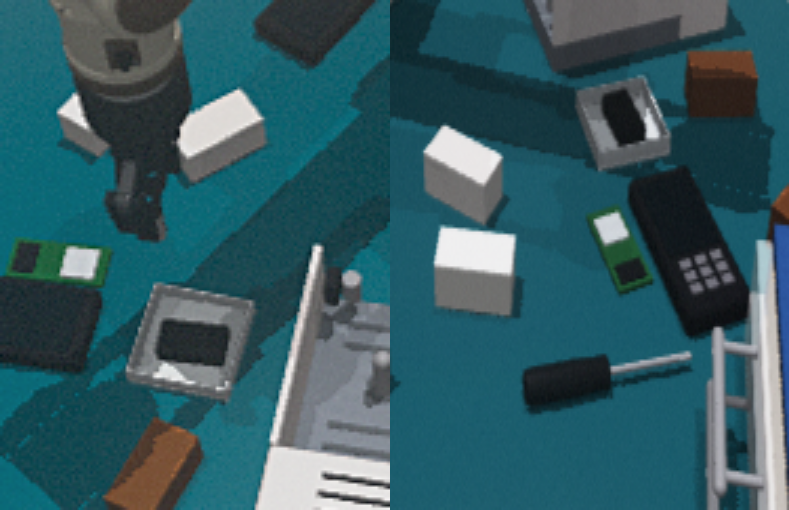

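```bash
cat >> h.py <<'E'
def tilt(az,a):
    """tool z = down tilted by a towards azimuth az; tool y = horizontal, at az+90deg or the line's other way"""
    z=np.array([np.sin(a)*np.cos(az),np.sin(a)*np.sin(az),-np.cos(a)])
    y=np.array([-np.sin(az),np.cos(az),0]); return Ro.from_matrix(np.array([np.cross(y,z),y,z]).T)
def cupgrasp(x,y,yaw,a=np.pi/4,d=.018,h=.030):
    m=np.array([np.cos(yaw),np.sin(yaw),0]); R=tilt(yaw,a); z=R.as_matrix()[:,2]
    g=np.array([x,y,0])-m*(.04-d)+[0,0,h]; return g+.008*z, R
E
python3 - <<'E'
from h import *
P,R=cupgrasp(.388,-.343,2.79); z=R.as_matrix()[:,2]
for b in(.1,0): print(P-b*z, move(P-b*z,Rg=R))
print(R.as_matrix().round(2))
E
```

```text
[ 0.46972834 -0.37298077  0.09505382] (array([-1.419, -1.273,  1.229]), array([ 0.502, -0.313,  1.214]))
[ 0.40334336 -0.34862847  0.02434315] (array([-1.16 , -1.801,  1.819]), array([ 0.502, -0.313,  1.214]))
[[ 0.66 -0.34 -0.66]
 [-0.24 -0.94  0.24]
 [-0.71  0.   -0.71]]
```

{"api": "step_arm", "payload": {"series": [-0.5, -0.8, -0.6, 0, 0.25, -0.15, 0.6, -0.5, -0.8, -0.6, 0, 0.25, -0.15, 0.6, -0.5, -0.8, -0.6, 0, 0.25, -0.15, 0.6, -0.5, -0.8, -0.6, 0, 0.25, -0.15, 0.6, -0.5, -0.8, -0.6, 0, 0.25, -0.15, 0.6, -0.5, -0.8, -0.6, 0, 0.25, -0.15, 0.6, -0.5, -0.8, -0.6, 0, 0.25, -0.15, 0.6]}}

```text
t: 9.38
ee_pos: [0.5421, -0.2903, 0.24]
ee_rot: [-0.044, 0.913, 0.343, -0.216]
force: [-0.3, -0.5, 0.5]
grip_width: 0.0638
grasp_force: 0.0
```

Run:
```python
from h import *
P,R=cupgrasp(.388,-.343,2.79); z=R.as_matrix()[:,2]
for b in(.1,0): print(P-b*z, move(P-b*z,Rg=R))
s=bot.read_state();print(s["ee_pos"],s["qpos"])
```

```text
[ 0.46972834 -0.37298077  0.09505382] (array([-0.41 ,  0.433,  1.393]), array([ 0.248, -0.157,  0.618]))
[ 0.40334336 -0.34862847  0.02434315] (array([-0.435,  0.077,  2.146]), array([ 0.248, -0.157,  0.618]))
[ 0.54214398 -0.29031536  0.23995713] [-0.55224141  0.55324951  1.15907955 -0.29033301  1.76748921  0.29076298]
```

{"api": "step_arm", "payload": {"series": [-0.5, -0.4, 0.43, 0.7, 0.25, -0.16, 0.62, -0.5, -0.4, 0.43, 0.7, 0.25, -0.16, 0.62, -0.5, -0.4, 0.43, 0.7, 0.25, -0.16, 0.62, -0.5, -0.4, 0.43, 0.7, 0.25, -0.16, 0.62, -0.5, -0.4, 0.43, 0.7, 0.25, -0.16, 0.62, -0.5, -0.4, 0.43, 0.7, 0.25, -0.16, 0.62, -0.5, -0.4, 0.43, 0.7, 0.25, -0.16, 0.62, -0.5, -0.4, 0.43, 0.7, 0.25, -0.16, 0.62]}}

```text
t: 10.38
ee_pos: [0.5063, -0.3668, 0.1732]
ee_rot: [-0.067, 0.909, -0.163, -0.377]
force: [-0.9, 0.4, -0.2]
grip_width: 0.0641
grasp_force: 0.0
```

Run:
```python
from h import *
V={n:bot.read_camera(n) for n in("side",)}
print(fitbox(V,(.388,-.342,2.8)),fitbox(V,(.397,-.23,2.38)))
P,R=cupgrasp(.388,-.343,2.79); z=R.as_matrix()[:,2]
for b in(.1,0): print(P-b*z, move(P-b*z,Rg=R))
s=bot.read_state();print(s["ee_pos"],s["qpos"])
```

```text
(array([ 0.3869, -0.3424,  2.8699]), np.float64(0.065)) (array([ 0.3972, -0.231 ,  2.3459]), np.float64(0.059))
[ 0.46972834 -0.37298077  0.09505382] (array([0.272, 0.154, 0.653]), array([-0.   , -0.   , -0.003]))
[ 0.40334336 -0.34862847  0.02434315] (array([0.272, 0.154, 1.487]), array([-0.   , -0.   , -0.003]))
[ 0.50648722 -0.36665444  0.17358933] [-0.70383777  0.95955585  0.78639577 -0.29107324  2.12923856  1.16305458]
```

{"api": "step_arm", "payload": {"series": [-0.5, 0.27, 0.15, 0.6, 0, 0, 0, -0.5, 0.27, 0.15, 0.6, 0, 0, 0, -0.5, 0.27, 0.15, 0.9, 0, 0, 0, -0.5, 0.27, 0.15, 0.9, 0, 0, 0]}}

```text
t: 10.92
ee_pos: [0.4485, -0.3639, 0.0732]
ee_rot: [-0.068, 0.908, -0.164, -0.379]
force: [-0.1, -1.3, 0.0]
grip_width: 0.0639
grasp_force: 0.0
```

{"api": "step_arm", "payload": {"series": [-0.5, 0, 0, 0.3, 0, 0, 0, -0.5, 0, 0, 0.58, 0, 0, 0, -0.5, 0, 0, 0.58, 0, 0, 0, 0.6, 0, 0, 0.58, 0, 0, 0, 0.6, 0, 0, 0.58, 0, 0, 0, 0.6, 0, 0, 0.58, 0, 0, 0, 0.6, 0, 0, 0.58, 0, 0, 0], "grip_force": 40}}

```text
t: 11.8
ee_pos: [0.4058, -0.35, 0.0272]
ee_rot: [-0.065, 0.91, -0.165, -0.375]
force: [3.1, -1.4, 6.0]
grip_width: 0.0413
grasp_force: 41.2
```

Run:
```python
from h import *
im=bot.read_camera("side"); cv2.imwrite("pics/d.png",cv2.resize(im[220:420,220:460],None,fx=3,fy=3))
P,R=cupgrasp(.388,-.343,2.79); z=R.as_matrix()[:,2]; print(P,move(P,Rg=R),bot.read_state()["force"])
```

```text
[ 0.40334336 -0.34862847  0.02434315] (array([ 0.001, -0.004,  0.033]), array([ 0.   , -0.003, -0.005])) [ 3.2131606  -1.13241866  6.42275728]
```

View pics/d.png

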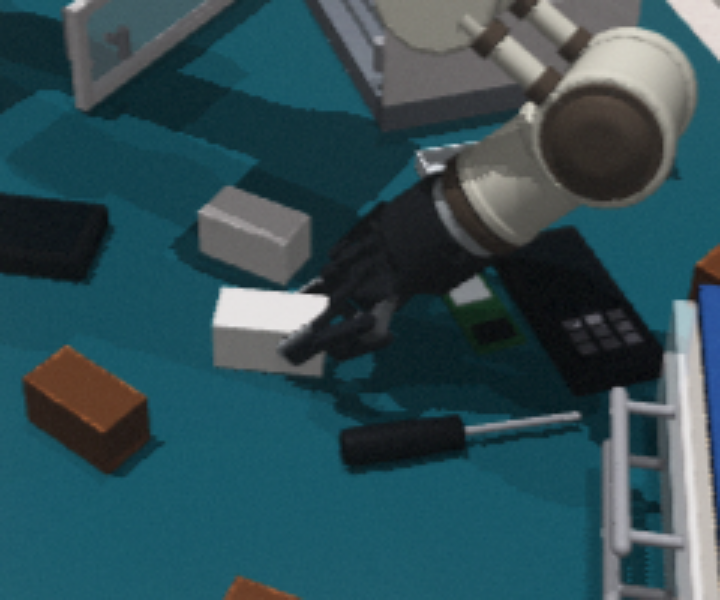

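{"api": "step_arm", "payload": {"series": [0.6, -0.3, 0, -0.3, 0, 0, 0, 0.6, -0.6, 0, -0.6, 0, 0, 0, 0.6, -0.95, 0, -0.95, 0, 0, 0, 0.6, -0.95, 0, -0.95, 0, 0, 0, 0.6, -0.95, 0, -0.95, 0, 0, 0]}}

```text
t: 12.48
ee_pos: [0.4044, -0.348, 0.1862]
ee_rot: [-0.066, 0.909, -0.165, -0.376]
force: [-0.2, -0.3, -2.1]
grip_width: 0.0419
grasp_force: 40.7
```

```bash
cat >> h.py <<'E'
PEG={1:np.array([.607,.169]),2:np.array([.614,.0765]),3:np.array([.620,-.018])}
YD=.055
def place(k,a=np.pi/4,up=0.,d=.018,h=.030):
    xd=np.array([np.cos(YD),np.sin(YD),0]); R=tilt(YD+np.pi,-a); z=R.as_matrix()[:,2]
    g=np.r_[PEG[k],.110-d]-xd*(h-.021); return g+.008*z+[0,0,up],R
E
python3 - <<'E'
from h import *
P,R=place(3,up=.1); print(P,R.as_matrix().round(2)); print(move(P,Rg=R))
s=bot.read_state();print(s["ee_pos"],s["qpos"],Rt(s).as_matrix().round(2))
M=tilt(2.79,0); print("to vertical",move(s["ee_pos"],Rg=M))
M=tilt(YD+np.pi,0); print("to vertical at yd",move([.45,-.2,.25],Rg=M))
E
```

```text
[ 0.61666191 -0.01818378  0.18634315] [[ 0.71  0.05  0.71]
 [ 0.04 -1.    0.04]
 [ 0.71  0.   -0.71]]
(array([ 0.483, -3.193, -0.502]), array([ 0.003,  0.984, -0.291]))
[ 0.40437621 -0.3479926   0.18615478] [-0.77558071  0.67879376  1.20167507 -0.32112238  1.97985465  1.1367491 ] [[ 0.66 -0.35 -0.66]
 [-0.25 -0.94  0.24]
 [-0.71  0.   -0.71]]
to vertical (array([0., 0., 0.]), array([ 0.001,  0.499, -0.004]))
to vertical at yd (array([-0.432, -1.286, -0.327]), array([-0.1  ,  0.493, -0.25 ]))
```

{"api": "step_arm", "payload": {"series": [0.6, -0.4, -0.5, -0.3, -0.1, 0.49, -0.25, 0.6, -0.4, -0.5, -0.3, -0.1, 0.49, -0.25, 0.6, -0.4, -0.8, -0.3, -0.1, 0.49, -0.25, 0.6, -0.4, -0.8, -0.3, -0.1, 0.49, -0.25, 0.6, -0.4, -0.8, -0.3, -0.1, 0.49, -0.25, 0.6, -0.4, -0.8, -0.3, -0.1, 0.49, -0.25, 0.6, -0.4, -0.8, -0.3, -0.1, 0.49, -0.25]}}

```text
t: 13.35
ee_pos: [0.4295, -0.2547, 0.2443]
ee_rot: [-0.002, 1.0, 0.027, -0.004]
force: [0.3, 0.8, -0.3]
grip_width: 0.0415
grasp_force: 40.8
```

Run:
```python
from h import *
P,R=place(3,up=.11); print(P); print(move(P,Rg=R))
s=bot.read_state();print(s["ee_pos"],s["qpos"],Rt(s).as_matrix().round(2))
```

```text
[ 0.61666191 -0.01818378  0.19634315]
(array([ 1.666, -1.882,  0.395]), array([-0.002,  0.505, -0.002]))
[ 0.4295487  -0.25468534  0.24425258] [-0.77600938 -0.03487713  1.79556706 -0.00276598  1.38882099  0.74138879] [[ 1.    0.05 -0.01]
 [ 0.05 -1.    0.  ]
 [-0.01 -0.   -1.  ]]
```

{"api": "step_arm", "payload": {"series": [0.6, 0.8, -0.95, 0, 0, 0, 0, 0.6, 0.8, -0.95, 0, 0, 0, 0, 0.6, 0.8, -0.95, 0, 0, 0, 0]}}

```text
t: 13.72
ee_pos: [0.5211, -0.133, 0.244]
ee_rot: [-0.002, 1.0, 0.029, -0.004]
force: [-1.3, -0.5, -0.7]
grip_width: 0.0417
grasp_force: 41.0
```

{"api": "step_arm", "payload": {"series": [0.6, 0.86, -0.93, 0.2, 0, 0.5, 0, 0.6, 0.86, -0.93, 0.2, 0, 0.5, 0, 0.6, 0.86, -0.93, 0.2, 0, 0.5, 0, 0.6, 0.86, -0.93, 0.2, 0, 0.5, 0, 0.6, 0.86, -0.93, 0.2, 0, 0.5, 0, 0.6, 0.86, -0.93, 0.2, 0, 0.5, 0]}}

```text
t: 14.48
ee_pos: [0.6157, -0.018, 0.219]
ee_rot: [-0.012, 0.925, 0.025, 0.379]
force: [0.1, 0.5, -0.7]
grip_width: 0.0413
grasp_force: 40.9
```

Run:
```python
from h import *
for u in(.1,.05,.0): P,R=place(3,up=u); print(move(P,Rg=R))
s=bot.read_state();print(s["ee_pos"],s["qpos"],s["force"],s["grip_width"])
im=bot.read_camera("side"); im2=bot.read_camera("scene")
cv2.imwrite("pics/e.png",np.hstack([cv2.resize(im[100:300,240:440],None,fx=2,fy=2),cv2.resize(im2[200:400,250:450],None,fx=2,fy=2)]))
```

```text
(array([-0.185,  0.003,  0.199]), array([-0.002,  0.005, -0.002]))
(array([-0.477,  0.005,  0.497]), array([-0.002,  0.005, -0.002]))
(array([-0.77 ,  0.007,  0.794]), array([-0.002,  0.005, -0.002]))
[ 0.61572056 -0.01799728  0.21899911] [-0.37001605 -0.16901303  2.14686787  0.62794281  0.52030894  0.69883971] [ 0.07041879  0.49546985 -0.7448427 ] 0.041347173882230116
```

View pics/e.png

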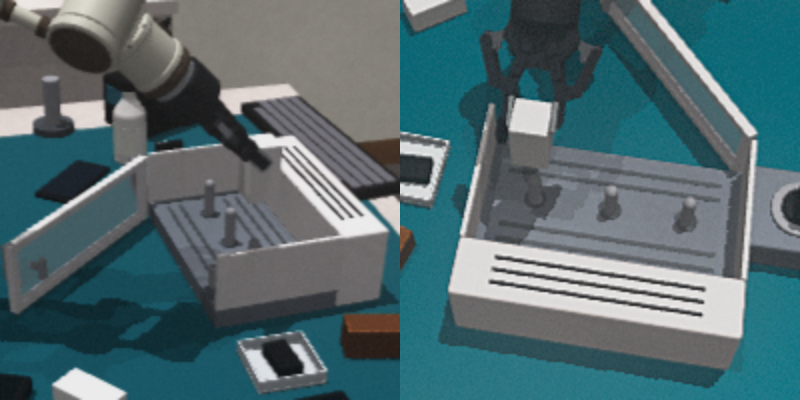

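{"api": "step_arm", "payload": {"series": [0.6, -0.27, 0.01, 0.26, 0, 0.005, 0, 0.6, -0.54, 0.01, 0.52, 0, 0.005, 0, 0.6, -0.54, 0.01, 0.52, 0, 0.005, 0]}}

```text
t: 14.95
ee_pos: [0.6124, -0.0186, 0.1269]
ee_rot: [-0.014, 0.924, 0.024, 0.381]
force: [0.5, -0.1, -0.2]
grip_width: 0.0412
grasp_force: 40.9
```

{"api": "step_arm", "payload": {"series": [0.6, -0.1, 0, 0.1, 0, 0, 0, 0.6, -0.2, 0, 0.2, 0, 0, 0, 0.6, -0.23, 0, 0.23, 0, 0, 0, 0.6, -0.23, 0, 0.23, 0, 0, 0, 0.6, -0.23, 0, 0.23, 0, 0, 0]}}

```text
t: 15.58
ee_pos: [0.6159, -0.02, 0.0942]
ee_rot: [-0.011, 0.922, 0.025, 0.386]
force: [0.1, -0.8, -0.4]
grip_width: 0.0411
grasp_force: 40.9
```

Run:
```python
from h import *
P,R=place(3); print(P,move(P,Rg=R))
s=bot.read_state();print(s["ee_pos"],s["force"],s["grip_width"])
im2=bot.read_camera("scene"); c=bot.calibration("scene"); cv2.imwrite("pics/f.png",cv2.resize(im2[200:400,250:450],None,fx=3,fy=3))
h=np.r_[PEG[3],.11]; print([(proj(c,h+[a,b,0])-[250,200])*3 for a in(-.021,.021) for b in(-.021,.021)])
```

```text
[ 0.61666191 -0.01818378  0.08634315] (array([-0.041, -0.015,  0.051]), array([-0.001, -0.004, -0.   ]))
[ 0.61585253 -0.01998674  0.09418103] [ 0.10821444 -0.78804008 -0.36575976] 0.041140658939014765
[array([181.63966331, 224.01926615]), array([232.27124438, 234.27130524]), array([169.05856532, 269.44357439]), array([220.48961642, 280.06556491])]
```

View pics/f.png

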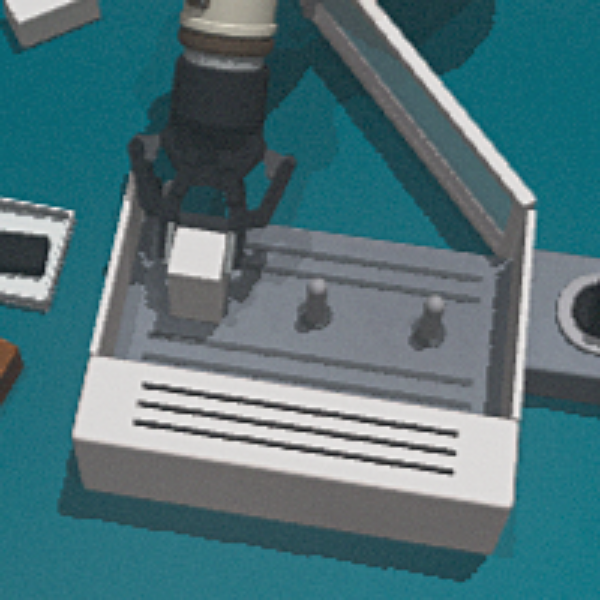

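{"api": "step_arm", "payload": {"series": [0.6, -0.03, 0, 0.03, 0, 0, 0, 0.6, -0.03, 0, 0.03, 0, 0, 0, 0.6, -0.03, 0, 0.03, 0, 0, 0]}}

```text
t: 16.0
ee_pos: [0.6166, -0.0201, 0.09]
ee_rot: [-0.011, 0.922, 0.025, 0.386]
force: [2.3, 0.4, 6.0]
grip_width: 0.0417
grasp_force: 41.3
```

{"api": "step_arm", "payload": {"series": [-0.4, 0, 0, 0, 0, 0, 0, -0.4, 0, 0, 0, 0, 0, 0, -0.4, 0, 0, 0, 0, 0, 0, -0.4, 0, 0, -0.3, 0, 0, 0, -0.4, 0, 0, -0.8, 0, 0, 0, -0.4, 0, 0, -0.95, 0, 0, 0, -0.4, 0, 0, -0.95, 0, 0, 0]}}

```text
t: 16.88
ee_pos: [0.5336, -0.025, 0.1684]
ee_rot: [-0.01, 0.922, 0.025, 0.385]
force: [-0.3, 0.1, -0.1]
grip_width: 0.0598
grasp_force: 0.0
```

Run:
```python
from h import *
V={n:bot.read_camera(n) for n in("scene","side")}
c=bot.calibration("scene"); im2=V["scene"]
cv2.imwrite("pics/g.png",cv2.resize(im2[170:370,200:450],None,fx=3,fy=3))
print([fitbox({k:V[k]},(.397,-.23,2.37)) for k in V],fitbox(V,(.397,-.23,2.37)))
s=bot.read_state();print(s["ee_pos"],s["qpos"])
print("vert at B yaw",move([.47,-.2,.25],Rg=tilt(2.37,0)),"final",move([.47,-.2,.25],Rg=tilt(2.37,np.pi/4)))
```

```text
[(array([ 0.3487, -0.2318,  2.2337]), np.float64(0.076)), (array([ 0.3581, -0.2279,  2.9561]), np.float64(0.384))] (array([ 0.3488, -0.2306,  2.1924]), np.float64(0.302))
[ 0.53355137 -0.02436798  0.16655597] [-0.48609957 -0.34656662  2.40804277  0.82907182  0.51981792  0.41365658]
vert at B yaw (array([ 0.067,  1.431, -0.924]), array([-0.208, -0.472,  0.497])) final (array([ 0.067,  1.431, -0.924]), array([-0.002, -0.939,  0.581]))
```

View pics/g.png

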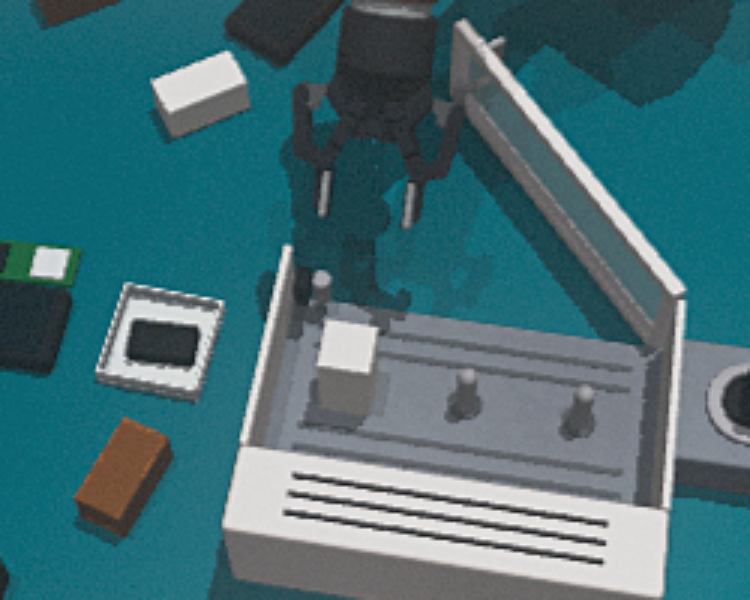

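{"api": "step_arm", "payload": {"series": [-0.5, 0.05, 0.9, -0.95, 0, 0, 0, -0.5, 0.05, 0.9, -0.95, -0.2, -0.47, 0.5, -0.5, 0.05, 0.9, -0.95, -0.2, -0.47, 0.5, -0.5, 0.05, 0.9, -0.95, -0.2, -0.47, 0.5, -0.5, 0.05, 0.9, -0.95, -0.2, -0.47, 0.5, -0.5, 0.05, 0.9, -0.95, -0.2, -0.47, 0.5, -0.5, 0.05, 0.9, -0.95, -0.2, -0.47, 0.5, -0.5, 0.05, 0.9, -0.95, -0.2, -0.47, 0.5]}}

```text
t: 17.98
ee_pos: [0.4643, -0.1362, 0.2492]
ee_rot: [-0.007, 0.927, -0.375, -0.0]
force: [-0.9, 0.1, 0.7]
grip_width: 0.064
grasp_force: 0.0
```

Run:
```python
from h import *
V={n:bot.read_camera(n) for n in("scene","side")}
cv2.imwrite("pics/scene3.png",V["scene"]);cv2.imwrite("pics/side3.png",V["side"])
x0=(.349,-.231,2.23)
print([fitbox({k:V[k]},x0) for k in V],fitbox(V,x0))
c=bot.calibration("scene"); print([ray(c,*p,.024).round(3) for p in[(277,181),(291,190),(325,157)]])
s=bot.read_state();print(s["ee_pos"],s["qpos"])
P,R=cupgrasp(*x0); z=R.as_matrix()[:,2]
for b in(.1,0): print(P-b*z, move(P-b*z,Rg=R))
```

```text
[(array([ 0.3483, -0.2322,  2.2419]), np.float64(0.08)), (array([ 0.3471, -0.2294,  2.1895]), np.float64(0.055))] (array([ 0.3484, -0.2314,  2.2396]), np.float64(0.166))
[array([ 0.276, -0.221,  0.024]), array([ 0.299, -0.173,  0.024]), array([ 0.157, -0.105,  0.024])]
[ 0.46318877 -0.13604978  0.24983786] [-0.54583213 -0.09331204  1.84003495  0.01474266  1.39580726  1.79005689]
[ 0.40231938 -0.29981433  0.09505382] (array([0.588, 1.352, 1.269]), array([ 0.028, -0.496,  0.09 ]))
[ 0.35900997 -0.24391893  0.02434315] (array([0.007, 1.276, 1.861]), array([ 0.028, -0.496,  0.09 ]))
```

{"api": "step_arm", "payload": {"series": [-0.5, 0.5, 0.95, 0.2, 0.03, -0.5, 0.09, -0.5, 0.5, 0.95, 0.2, 0.03, -0.5, 0.09, -0.5, 0.5, 0.95, 0.2, 0.03, -0.5, 0.09, -0.5, 0.5, 0.95, 0.2, 0.03, -0.5, 0.09, -0.5, 0.5, 0.95, 0.2, 0.03, -0.5, 0.09, -0.5, 0.5, 0.95, 0.2, 0.03, -0.5, 0.09]}}

```text
t: 18.82
ee_pos: [0.4263, -0.2597, 0.2245]
ee_rot: [-0.172, 0.828, -0.407, -0.345]
force: [0.7, 0.3, -0.5]
grip_width: 0.0638
grasp_force: 0.0
```

Run:
```python
from h import *
x0=(.3478,-.231,2.22)
print(fitbox({"side":bot.read_camera("side")},x0))
s=bot.read_state();print(s["ee_pos"],s["qpos"])
P,R=cupgrasp(*x0); z=R.as_matrix()[:,2]
for b in(.08,0): print(P-b*z, move(P-b*z,Rg=R))
```

```text
(array([ 0.3471, -0.2289,  2.1876]), np.float64(0.055))
[ 0.42651012 -0.25956578  0.2255    ] [-0.82834604  0.55557568  1.30246545  0.07304399  2.06957319  1.66382948]
[ 0.39187893 -0.28907893  0.08091169] (array([0.867, 0.384, 0.834]), array([0.001, 0.002, 0.005]))
[ 0.35768029 -0.24401839  0.02434315] (array([0.87 , 0.382, 1.501]), array([0.001, 0.002, 0.005]))
```

{"api": "step_arm", "payload": {"series": [-0.5, 0.87, 0.38, 0.5, 0, 0, 0, -0.5, 0.87, 0.38, 0.5, 0, 0, 0, -0.5, 0.87, 0.38, 0.83, 0, 0, 0, -0.5, 0.87, 0.38, 0.83, 0, 0, 0]}}

```text
t: 19.38
ee_pos: [0.3906, -0.2868, 0.0801]
ee_rot: [-0.172, 0.827, -0.406, -0.347]
force: [1.1, -0.4, 0.4]
grip_width: 0.0641
grasp_force: 0.0
```

{"api": "step_arm", "payload": {"series": [-0.5, 0, 0, 0.3, 0, 0, 0, -0.5, 0, 0, 0.64, 0, 0, 0, -0.5, 0, 0, 0.64, 0, 0, 0, 0.6, 0, 0, 0.64, 0, 0, 0, 0.6, 0, 0, 0.64, 0, 0, 0, 0.6, 0, 0, 0.64, 0, 0, 0, 0.6, 0, 0, 0.64, 0, 0, 0]}}

```text
t: 20.25
ee_pos: [0.3613, -0.2485, 0.0297]
ee_rot: [-0.17, 0.829, -0.408, -0.342]
force: [3.1, -2.5, 7.8]
grip_width: 0.0414
grasp_force: 41.2
```

Run:
```python
from h import *
x0=(.3478,-.231,2.22)
s=bot.read_state();print(s["ee_pos"],s["qpos"],s["force"])
P,R=cupgrasp(*x0); print(move(P,Rg=R)); print(Rt(s).as_matrix().round(2)); print("vert",move([.42,-.2,.25],Rg=tilt(YD+np.pi,0)))
```

```text
[ 0.36134247 -0.24846793  0.02966885] [-0.89221056  0.69649834  1.53426874  0.0185883   1.69551626  1.58741632] [ 3.13771367 -2.53308915  7.78428083]
(array([-0.003,  0.002,  0.065]), array([ 0.001, -0.   ,  0.004]))
[[ 0.43 -0.79 -0.43]
 [-0.56 -0.61  0.56]
 [-0.71 -0.   -0.71]]
vert (array([-1.312, -0.639, -1.282]), array([-0.244,  0.458, -0.584]))
```

{"api": "step_arm", "payload": {"series": [0.6, -0.3, 0, -0.3, 0, 0, 0, 0.6, -0.6, 0, -0.6, 0, 0, 0, 0.6, -0.98, 0, -0.98, 0, 0, 0, 0.6, -0.98, 0, -0.98, 0, 0, 0, 0.6, -0.98, 0, -0.98, 0, 0, 0]}}

```text
t: 20.88
ee_pos: [0.3599, -0.2475, 0.1939]
ee_rot: [-0.171, 0.829, -0.408, -0.344]
force: [-0.8, 0.6, -0.9]
grip_width: 0.0417
grasp_force: 40.8
```

{"api": "step_arm", "payload": {"series": [0.6, -0.4, -0.7, -0.3, -0.25, 0.46, -0.58, 0.6, -0.4, -0.7, -0.3, -0.25, 0.46, -0.58, 0.6, -0.4, -0.7, -0.3, -0.25, 0.46, -0.58, 0.6, -0.4, -0.7, -0.3, -0.25, 0.46, -0.58, 0.6, -0.4, -0.7, -0.3, -0.25, 0.46, -0.58, 0.6, -0.4, -0.7, -0.3, -0.25, 0.46, -0.58, 0.6, -0.4, -0.7, -0.3, -0.25, 0.46, -0.58, 0.6, -0.4, -0.7, -0.3, -0.25, 0.46, -0.58]}}

```text
t: 21.88
ee_pos: [0.42, -0.1886, 0.2519]
ee_rot: [0.002, 1.0, 0.026, -0.004]
force: [0.6, -0.7, -0.5]
grip_width: 0.0412
grasp_force: 40.8
```

Run:
```python
from h import *
s=bot.read_state();print(s["ee_pos"],s["qpos"],Rt(s).as_matrix().round(2))
P,R=place(2,up=.12,d=.0125,h=.0355); print(P,move(P,Rg=R))
```

```text
[ 0.41995624 -0.18857294  0.25190269] [-0.67939588 -0.15049064  1.88775124 -0.00940671  1.4076951   0.84079191] [[ 1.    0.05 -0.01]
 [ 0.05 -1.   -0.01]
 [-0.01  0.   -1.  ]]
[0.60517023 0.07601387 0.21184315] (array([ 1.659, -2.123,  0.31 ]), array([ 0.004,  0.506, -0.001]))
```

{"api": "step_arm", "payload": {"series": [0.6, 0.7, -0.95, 0, 0, 0, 0, 0.6, 0.7, -0.95, 0, 0, 0, 0, 0.6, 0.7, -0.95, 0, 0, 0, 0]}}

```text
t: 22.25
ee_pos: [0.4998, -0.0685, 0.2506]
ee_rot: [0.003, 1.0, 0.028, -0.005]
force: [0.4, 0.0, -0.1]
grip_width: 0.0415
grasp_force: 41.0
```

{"api": "step_arm", "payload": {"series": [0.6, 0.95, -1, 0.2, 0, 0.5, 0, 0.6, 0.95, -1, 0.2, 0, 0.5, 0, 0.6, 0.95, -1, 0.2, 0, 0.5, 0, 0.6, 0.95, -1, 0.2, 0, 0.5, 0, 0.6, 0.95, -1, 0.2, 0, 0.5, 0, 0.6, 0.95, -1, 0.2, 0, 0.5, 0]}}

```text
t: 23.0
ee_pos: [0.6051, 0.0542, 0.2242]
ee_rot: [-0.007, 0.926, 0.025, 0.378]
force: [-0.3, 0.2, -0.9]
grip_width: 0.0414
grasp_force: 41.1
```

Run:
```python
from h import *
for u in(.1,.04,.005): P,R=place(2,up=u,d=.0125,h=.0355); print(P,move(P,Rg=R))
s=bot.read_state();print(s["ee_pos"],s["force"],s["grip_width"])
im2=bot.read_camera("scene"); c=bot.calibration("scene"); cv2.imwrite("pics/i.png",cv2.resize(im2[170:370,250:450],None,fx=3,fy=3))
h=np.r_[PEG[2],.11+.132]; print([(proj(c,h+[a,b,0])-[250,170])*3 for a in(-.021,.021) for b in(-.021,.021)])
```

```text
[0.60517023 0.07601387 0.19184315] (array([-0.181, -0.183,  0.199]), array([0.004, 0.007, 0.001]))
[0.60517023 0.07601387 0.13184315] (array([-0.531, -0.186,  0.556]), array([0.004, 0.007, 0.001]))
[0.60517023 0.07601387 0.09684315] (array([-0.735, -0.187,  0.765]), array([0.004, 0.007, 0.001]))
[0.60514085 0.05422591 0.22424896] [-0.34435997  0.17508271 -0.92250584] 0.04140677422071978
[array([303.54442116, 246.81312146]), array([359.85405772, 257.78339625]), array([291.93387939, 295.63686387]), array([349.23535885, 307.04470812])]
```

View pics/i.png

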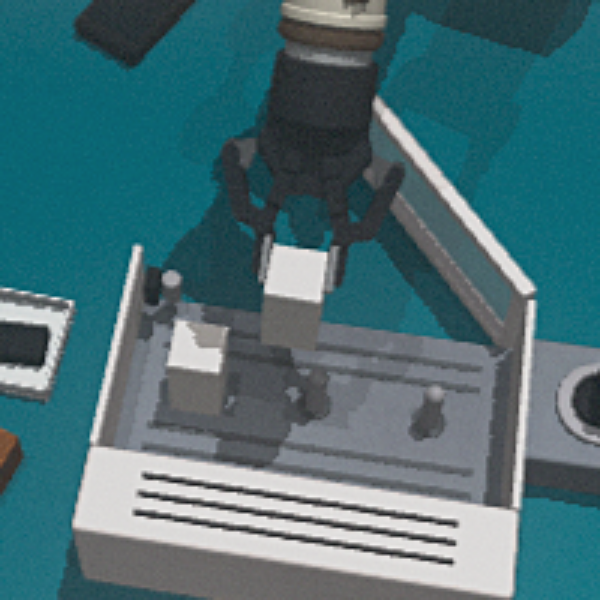

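{"api": "step_arm", "payload": {"series": [0.6, -0.18, -0.18, 0.2, 0, 0.007, 0, 0.6, -0.18, -0.18, 0.2, 0, 0.007, 0, 0.6, -0.53, -0.185, 0.55, 0, 0.007, 0, 0.6, -0.53, -0.185, 0.55, 0, 0.007, 0, 0.6, -0.53, -0.185, 0.55, 0, 0.007, 0]}}

```text
t: 23.68
ee_pos: [0.6079, 0.0756, 0.1373]
ee_rot: [-0.007, 0.922, 0.026, 0.386]
force: [0.4, -0.6, -0.4]
grip_width: 0.0412
grasp_force: 41.1
```

{"api": "step_arm", "payload": {"series": [0.6, -0.1, 0, 0.1, 0, 0, 0, 0.6, -0.2, 0, 0.2, 0, 0, 0, 0.6, -0.2, 0, 0.2, 0, 0, 0, 0.6, -0.2, 0, 0.2, 0, 0, 0]}}

```text
t: 24.18
ee_pos: [0.6077, 0.0728, 0.1061]
ee_rot: [-0.01, 0.922, 0.027, 0.385]
force: [-0.1, 0.3, -1.4]
grip_width: 0.0413
grasp_force: 41.2
```

Run:
```python
from h import *
P,R=place(2,d=.0125,h=.0355); print(P,move(P,Rg=R)); s=bot.read_state();print(s["ee_pos"],s["force"],s["grip_width"])
```

```text
[0.60517023 0.07601387 0.09184315] (array([-0.098, -0.028,  0.07 ]), array([-0.   , -0.004,  0.003]))
[0.60767843 0.07281421 0.10612269] [-0.07336652  0.2719601  -1.37478147] 0.04131521778668742
```

Lower the rest until rim contact.

{"api": "step_arm", "payload": {"series": [0.6, -0.06, -0.02, 0.05, 0, 0, 0, 0.6, -0.08, -0.02, 0.065, 0, 0, 0, 0.6, -0.08, -0.02, 0.065, 0, 0, 0, 0.6, -0.08, -0.02, 0.065, 0, 0, 0]}}

```text
t: 24.68
ee_pos: [0.6049, 0.0724, 0.094]
ee_rot: [-0.013, 0.923, 0.029, 0.383]
force: [0.3, -0.3, -1.4]
grip_width: 0.0418
grasp_force: 41.2
```

Run:
```python
from h import *
s=bot.read_state();print(s["ee_pos"],s["force"],s["grip_width"])
im2=bot.read_camera("scene"); c=bot.calibration("scene")
g=cv2.resize(im2[170:370,250:450],None,fx=3,fy=3)
h=np.r_[PEG[2],.11]
for a,b in((-.021,-.021),(-.021,.021),(.021,.021),(.021,-.021)): cv2.circle(g,tuple(int(v) for v in (proj(c,h+[a,b,0])-[250,170])*3),3,(0,0,255),-1)
cv2.imwrite("pics/j.png",g[150:450,100:500])
```

```text
[0.60493121 0.07239803 0.09395105] [ 0.27867955 -0.27486997 -1.41905271] 0.04179966226688006
```

View pics/j.png

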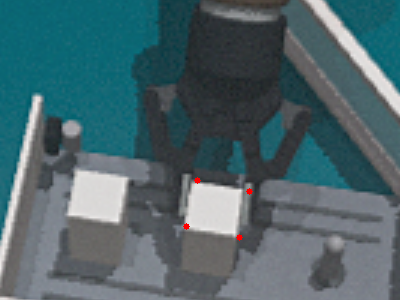

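{"api": "step_arm", "payload": {"series": [0.6, -0.03, -0.02, 0.03, 0, 0, 0, 0.6, -0.03, -0.02, 0.03, 0, 0, 0, 0.6, -0.03, -0.02, 0.03, 0, 0, 0]}}

```text
t: 25.1
ee_pos: [0.6068, 0.0727, 0.0922]
ee_rot: [-0.014, 0.922, 0.029, 0.385]
force: [-0.4, 0.3, 7.8]
grip_width: 0.0415
grasp_force: 42.0
```

{"api": "step_arm", "payload": {"series": [-0.4, 0, 0, 0, 0, 0, 0, -0.4, 0, 0, 0, 0, 0, 0, -0.4, 0, 0, 0, 0, 0, 0, -0.4, 0, 0, -0.3, 0, 0, 0, -0.4, 0, 0, -0.8, 0, 0, 0, -0.4, 0, 0, -0.95, 0, 0, 0, -0.4, 0, 0, -0.95, 0, 0, 0]}}

```text
t: 25.98
ee_pos: [0.5237, 0.0674, 0.1709]
ee_rot: [-0.015, 0.923, 0.029, 0.384]
force: [0.3, 0.8, 0.6]
grip_width: 0.0599
grasp_force: 0.0
```

Run:
```python
from h import *
s=bot.read_state();print(s["ee_pos"],s["qpos"])
im2=bot.read_camera("scene"); c=bot.calibration("scene")
g=cv2.resize(im2[170:370,220:480],None,fx=3,fy=3)
cv2.imwrite("pics/k.png",g)
```

```text
[0.52371974 0.06738246 0.17093961] [-0.21829743 -0.38573891  2.42480733  0.55862759  0.38986144  0.84651544]
```

View pics/k.png

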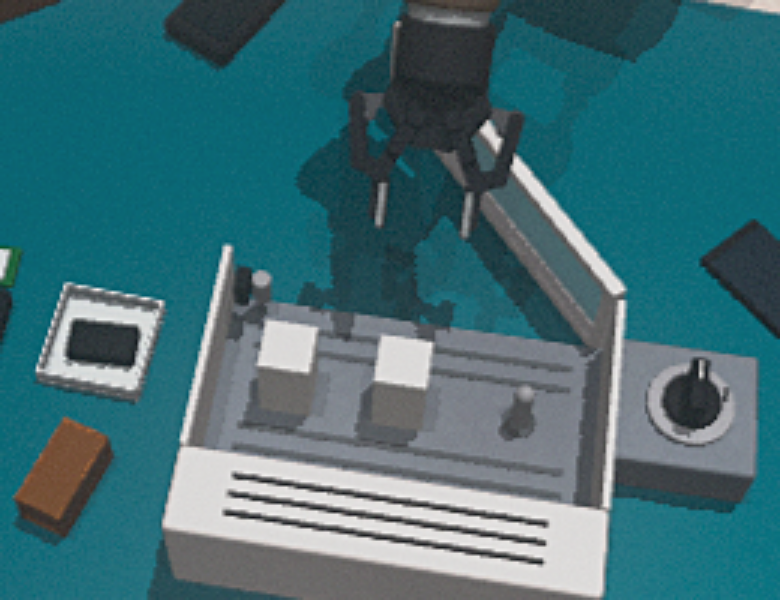

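```bash
cat >> h.py <<'E'
OD=np.r_[PEG[2]+.010*np.array([np.cos(YD),np.sin(YD)]),0]; RD=Ro.from_euler("z",YD)
def W(p): return OD+RD.apply(p)
def doorpt(th,r=.17,z=.072):
    o=.011*np.cos(th)+.0145*np.sin(th); return W([-.102-r*np.sin(th)-o*np.cos(th),.165-r*np.cos(th)+o*np.sin(th),z])
E
python3 - <<'E'
from h import *
R=tilt(YD+np.pi,0)
print(R.as_matrix().round(2))
print(move([.45,.12,.25],Rg=R), W([-.102,.165,0]))
prev=None
for th in(.84,.6,.4,.2,.1,.05,0,-.02):
    p=doorpt(th); print(th,p.round(3), None if prev is None else (R.inv().apply(p-prev)/.12).round(3)); prev=p
E
```

```text
[[ 1.    0.05  0.  ]
 [ 0.05 -1.   -0.  ]
 [-0.    0.   -1.  ]]
(array([ 0.058, -0.48 , -0.885]), array([-0.006, -0.501,  0.005])) [0.51306869 0.23619305 0.        ]
0.84 [0.38  0.129 0.072] None
0.6 [0.41  0.1   0.072] [0.237 0.255 0.   ]
0.4 [0.441 0.082 0.072] [0.246 0.166 0.   ]
0.2 [0.475 0.07  0.072] [0.28  0.112 0.   ]
0.1 [0.493 0.067 0.072] [0.149 0.033 0.   ]
0.05 [0.502 0.066 0.072] [0.076 0.011 0.   ]
0 [0.511 0.066 0.072] [0.077 0.007 0.   ]
-0.02 [0.515 0.066 0.072] [0.031 0.002 0.   ]
```

Go vertical above the door, fingers closed.

{"api": "step_arm", "payload": {"series": [1, 0.06, -0.48, -0.9, 0, -0.2, 0, 1, 0.06, -0.48, -0.9, 0, -0.5, 0, 1, 0.06, -0.48, -0.9, 0, -0.5, 0, 1, 0.06, -0.48, -0.9, 0, -0.5, 0, 1, 0.06, -0.48, -0.9, 0, -0.5, 0, 1, 0.06, -0.48, -0.9, 0, -0.5, 0, 1, 0.06, -0.48, -0.9, 0, -0.5, 0]}}

```text
t: 26.9
ee_pos: [0.4484, 0.1202, 0.2495]
ee_rot: [-0.003, 0.999, 0.033, -0.001]
force: [-0.4, 0.9, -0.3]
grip_width: 0.0001
grasp_force: 0.0
```

Run:
```python
from h import *
R=tilt(YD+np.pi,0)
for p in ([.355,.175,.2],[.355,.175,.072]): print(move(p,Rg=R))
s=bot.read_state(); print(s["ee_pos"],s["qpos"],s["grip_width"])
```

```text
(array([-0.745, -0.504,  0.417]), array([-0.004,  0.001,  0.007]))
(array([-0.743, -0.497,  1.484]), array([-0.004,  0.001,  0.007]))
[0.44839211 0.1202349  0.24949526] [-0.00357622 -0.14191359  1.88489734  0.00667777  1.40106508  1.49966406] 8.444532692341238e-05
```

{"api": "step_arm", "payload": {"series": [1, -0.74, -0.5, 0.2, 0, 0, 0, 1, -0.74, -0.5, 0.42, 0, 0, 0, 1, -0.74, -0.5, 0.42, 0, 0, 0]}}

```text
t: 27.28
ee_pos: [0.3501, 0.1749, 0.1962]
ee_rot: [-0.003, 0.999, 0.034, -0.005]
force: [0.9, 0.0, -0.3]
grip_width: 0.0001
grasp_force: 0.0
```

{"api": "step_arm", "payload": {"series": [1, 0, 0, 0.5, 0, 0, 0, 1, 0, 0, 0.95, 0, 0, 0, 1, 0, 0, 1, 0, 0, 0, 1, 0, 0, 1, 0, 0, 0]}}

```text
t: 27.78
ee_pos: [0.3575, 0.1749, 0.0827]
ee_rot: [-0.003, 0.999, 0.033, 0.001]
force: [0.3, -0.3, 0.7]
grip_width: 0.0002
grasp_force: 0.0
```

Run:
```python
from h import *
R=tilt(YD+np.pi,0)
for th in(.84,.5,.2,.1): print(move(doorpt(th),Rg=R))
s=bot.read_state(); print(s["ee_pos"],s["qpos"],s["force"])
im=bot.read_camera("scene"); cv2.imwrite("pics/l.png",cv2.resize(im[120:340,300:500],None,fx=2.5,fy=2.5))
```

```text
(array([0.163, 0.397, 0.087]), array([-0.004, -0.001,  0.007]))
(array([0.514, 0.744, 0.086]), array([-0.004, -0.001,  0.007]))
(array([0.92 , 0.937, 0.085]), array([-0.004, -0.001,  0.007]))
(array([1.068, 0.972, 0.085]), array([-0.004, -0.001,  0.007]))
[0.357488   0.17490369 0.08269622] [ 0.14448419 -0.11736691  2.21908753  0.00674238  1.03759651  1.64657011] [ 0.30039194 -0.32581064  0.71950091]
```

View pics/l.png

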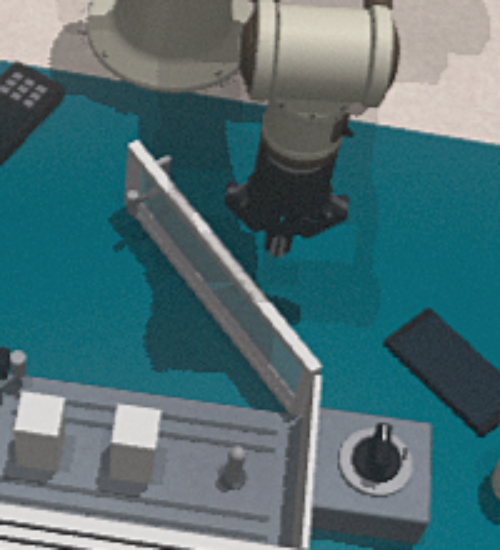

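{"api": "step_arm", "payload": {"series": [1, 0.16, 0.36, 0, 0, 0, 0, 1, 0.28, 0.52, 0, 0, 0, 0, 1, 0.4, 0.64, 0, 0, 0, 0, 1, 0.52, 0.74, 0, 0, 0, 0, 1, 0.52, 0.74, 0, 0, 0, 0]}}

```text
t: 28.45
ee_pos: [0.4256, 0.0899, 0.0812]
ee_rot: [-0.003, 0.999, 0.032, 0.0]
force: [-0.2, 0.2, -0.1]
grip_width: -0.0003
grasp_force: 0.0
```

{"api": "step_arm", "payload": {"series": [1, 0.15, 0.08, 0, 0, 0, 0, 1, 0.28, 0.15, 0, 0, 0, 0, 1, 0.4, 0.19, 0, 0, 0, 0, 1, 0.4, 0.19, 0, 0, 0, 0]}}

```text
t: 28.95
ee_pos: [0.4736, 0.0712, 0.0802]
ee_rot: [-0.003, 0.999, 0.033, -0.001]
force: [-0.9, -0.1, 0.1]
grip_width: -0.0001
grasp_force: 0.0
```

Run:
```python
from h import *
R=tilt(YD+np.pi,0)
for th in(.1,.05,.0,-.03): print(move(doorpt(th),Rg=R))
s=bot.read_state(); print(s["ee_pos"],s["qpos"],s["force"])
c=bot.calibration("side");d=bot.calibration("scene")
for n in("scene","side"): cv2.imwrite(f"pics/{n}9.png",bot.read_camera(n))
```

```text
(array([0.159, 0.046, 0.068]), array([-0.004,  0.001,  0.007]))
(array([0.235, 0.058, 0.068]), array([-0.004,  0.001,  0.007]))
(array([0.312, 0.065, 0.068]), array([-0.004,  0.001,  0.007]))
(array([0.358, 0.068, 0.068]), array([-0.004,  0.001,  0.007]))
[0.47360311 0.07115055 0.08022315] [-0.1073727   0.11042585  1.9978679   0.0062992   1.03563135  1.3941642 ] [-0.87105838 -0.08181215  0.12392146]
```

{"api": "step_arm", "payload": {"series": [1, 0.08, 0.02, 0, 0, 0, 0, 1, 0.16, 0.04, 0, 0, 0, 0, 1, 0.2, 0.05, 0, 0, 0, 0, 1, 0.2, 0.05, 0, 0, 0, 0]}}

```text
t: 29.55
ee_pos: [0.4961, 0.0662, 0.0792]
ee_rot: [-0.003, 0.999, 0.033, -0.003]
force: [-5.7, -1.9, 0.8]
grip_width: -0.0002
grasp_force: 0.0
```

{"api": "step_arm", "payload": {"series": [1, 0.03, 0, 0, 0, 0, 0, 1, 0.06, 0, 0, 0, 0, 0, 1, 0.09, 0, 0, 0, 0, 0, 1, 0.09, 0, 0, 0, 0, 0]}}

```text
t: 30.05
ee_pos: [0.5093, 0.067, 0.0804]
ee_rot: [-0.003, 0.999, 0.033, -0.0]
force: [-0.2, 0.3, 0.0]
grip_width: -0.0001
grasp_force: 0.0
```

{"api": "step_arm", "payload": {"series": [1, 0.03, 0, 0, 0, 0, 0, 1, 0.05, 0, 0, 0, 0, 0, 1, 0.05, 0, 0, 0, 0, 0]}}

```text
t: 30.42
ee_pos: [0.5091, 0.0678, 0.0781]
ee_rot: [-0.003, 0.999, 0.033, -0.008]
force: [-17.3, -1.4, 5.3]
grip_width: 0.0001
grasp_force: 0.0
```

{"api": "step_arm", "payload": {"series": [1, -0.3, 0, 0, 0, 0, 0, 1, -0.5, 0, 0, 0, 0, 0, 1, -0.5, 0, -0.5, 0, 0, 0, 1, -0.5, 0, -1, 0, 0, 0, 1, -0.5, 0, -1, 0, 0, 0]}}

```text
t: 31.05
ee_pos: [0.4588, 0.0624, 0.2063]
ee_rot: [-0.002, 0.999, 0.033, 0.006]
force: [-0.1, -0.3, -0.1]
grip_width: 0.0002
grasp_force: 0.0
```

{"api": "step_arm", "payload": {"series": [-0.5, -0.4, -0.95, -0.4, 0, 0, 0, -0.5, -0.4, -0.95, -0.4, 0, 0, 0, -0.5, -0.4, -0.95, -0.4, 0, 0, 0]}}

```text
t: 31.42
ee_pos: [0.399, 0.1756, 0.25]
ee_rot: [-0.003, 0.999, 0.035, 0.001]
force: [0.8, 0.2, -1.0]
grip_width: 0.0546
grasp_force: 0.0
```

Run:
```python
from h import *
V={n:bot.read_camera(n) for n in("scene","side")}
for n in V:
    cv2.imwrite(f"pics/{n}10.png",V[n]); c=bot.calibration(n); g=V[n].astype(int)
    for y in (.12,.05,-.02,-.09,-.13):
        print(n,y,[int(g[tuple(np.round(proj(c,W([-.096+dx,y,.113]))).astype(int)[::-1])].min()) for dx in np.arange(-.04,.041,.008)])
# knob bar: dark pixels' direction
c=bot.calibration("scene"); Kc=W([-.035,.225,.099]); print(Kc)
g=cv2.cvtColor(V["scene"],cv2.COLOR_BGR2GRAY); u,v=proj(c,Kc).round().astype(int); print(u,v); print(g[v-14:v+15,u-14:u+15])
s=bot.read_state(); print(s["ee_pos"],s["qpos"],s["grip_width"])
```

```text
scene 0.12 [21, 27, 19, 23, 47, 221, 143, 74, 82, 76, 83]
scene 0.05 [6, 25, 4, 28, 28, 202, 100, 79, 75, 78, 80]
scene -0.02 [35, 34, 28, 23, 17, 225, 141, 75, 81, 78, 78]
scene -0.09 [16, 6, 24, 14, 27, 222, 117, 85, 79, 79, 77]
scene -0.13 [18, 29, 26, 19, 7, 221, 231, 110, 132, 98, 171]
side 0.12 [28, 40, 113, 106, 215, 235, 103, 102, 103, 102, 104]
side 0.05 [61, 104, 106, 91, 115, 206, 102, 103, 102, 102, 105]
side -0.02 [87, 97, 97, 98, 112, 235, 136, 108, 110, 109, 70]
side -0.09 [93, 96, 98, 97, 166, 235, 139, 115, 111, 106, 110]
side -0.13 [84, 96, 94, 89, 102, 235, 116, 110, 108, 107, 109]
[0.57666904 0.29978547 0.099     ]
451 297
[[ 82  81  84  81  87  87  87  82  84  83  83  86  87  91  77  88  90  88
   82  82  78  85  81  93  83  83  81  84  84]
 [111 104  95  90  81  82  85  77  84  86  80  84  87  86  88  82  79  85
   90  80  84  85  80  86  89  81  88  87  80]
 [131 136 130 136 130 128 120 108 102  92  88  82  80  83  80  83  83  81
   86  83  81  84  80  90  86  77  85  84  84]
 [131 133 134 139 135 136 130 135 135 136 134 129 121 112 107  99  94  82
   84  86  8
[... 2489 characters left out ...]
 61  48  42  39  45  44  48  40  41  34
   51  55  56  50  43 156 179 172 173 159 139]
 [166 183 171 177 130  76  37  44  53  52  44  43  47  41  37  43  34  44
   59  59  54  40 118 171 174 172 180 161 139]
 [118 171 180 179 180 123  66  33  43  42  38  39  40  40  39  42  48  42
   55  60  40  21 158 180 173 173 177 149 135]
 [ 69 162 179 179 185 179 124  66  38  40  45  39  47  38  40  32  43  51
   55  43  41 155 182 172 172 175 175 141 135]
 [ 84  97 168 182 179 176 183 133  90  51  33  37  38  39  33  36  40  33
   28  28 153 180 176 174 174 184 144 134 137]]
[0.39945503 0.17364458 0.24862135] [ 0.12744278 -0.22529979  1.95836191  0.00539112  1.40890117  1.62977542] 0.06413487436586689
```

Run:
```python
from h import *
c=bot.calibration("scene")
f=ray(c,453,290,.099); m=ray(c,453,295.5,.099); print(f,m,np.arctan2(*(m-f)[[1,0]]))
for v in(0,.1,.2):
    R=RD*Ro.from_euler("z",-v)
    print(v,[proj(c,W([-.035,.225,.099])+R.apply([a,b,0])).round(1) for a,b in((-.023,0),(.023,0),(-.023,.007),(-.023,-.007))])
R=tilt(YD+np.pi,0)
im=bot.read_camera("wrist"); cv2.imwrite("pics/wk.png",im); cw=bot.calibration("wrist")
print("knob in wrist",proj(cw,W([-.035,.225,.099])))
print(move(W([-.035,.225,.2]),Rg=R))
```

```text
[0.55761084 0.30254329 0.099     ] [0.57226065 0.30403386 0.099     ] 0.10139741444981307
0 [array([451.5, 288.2]), array([450.5, 305.5]), array([454.4, 288.7]), array([448.5, 287.8])]
0.1 [array([452.4, 288.4]), array([449.6, 305.3]), array([455.4, 289.1]), array([449.5, 287.7])]
0.2 [array([453.4, 288.7]), array([448.6, 305. ]), array([456.3, 289.6]), array([450.5, 287.8])]
knob in wrist [151.31367304 -26.56682223]
(array([ 1.543, -0.956,  0.403]), array([-0.003,  0.001,  0.007]))
```

{"api": "step_arm", "payload": {"series": [-0.5, 0.8, -0.9, 0, 0, 0, -0.95, -0.5, 0.8, -0.9, 0, 0, 0, -0.95, -0.5, 0.8, -0.9, 0, 0, 0, -0.95, -0.5, 0.8, -0.9, 0, 0, 0, -0.95, -0.5, 0.8, -0.9, 0, 0, 0, -0.95, -0.5, 0.8, -0.9, 0, 0, 0, -0.95, -0.5, 0.8, -0.9, 0, 0, 0, -0.95, -0.5, 0.8, -0.9, 0, 0, 0, -0.95, -0.5, 0.8, -0.9, 0, 0, 0, -0.95]}}

```text
t: 32.7
ee_pos: [0.4888, 0.2857, 0.2479]
ee_rot: [-0.003, 0.713, 0.701, 0.0]
force: [0.6, -1.2, 0.6]
grip_width: 0.064
grasp_force: 0.0
```

Run:
```python
from h import *
R=down(np.pi+YD-.15)
print(R.as_matrix().round(2),move(W([-.035,.225,.2]),Rg=R))
s=bot.read_state(); print(s["ee_pos"],s["qpos"])
im=bot.read_camera("wrist"); cv2.imwrite("pics/wk.png",im); c=bot.calibration("wrist")
K0=W([-.035,.225,.099]); print("knob",proj(c,K0))
# rectify: world-plane z=.099, 1 mm/pixel, rows=dryer x from -40..40, cols = dryer y
xs=np.arange(-.032,.033,.003); ys=np.arange(-.026,.027,.002); g=cv2.GaussianBlur(cv2.cvtColor(im,cv2.COLOR_BGR2GRAY),(3,3),0)
for x in xs:
    print("".join("%4d"%(g[int(v),int(u)] if 0<=v<480 and 0<=u<640 else -1) for u,v in (proj(c,W([-.035+x,.225+y,.099])) for y in ys)))
```

```text
[[-1.    0.09  0.  ]
 [ 0.09  1.    0.  ]
 [ 0.    0.   -1.  ]] (array([0.129, 0.731, 0.397]), array([ 0.   , -0.004, -0.95 ]))
[0.48884928 0.28565065 0.24789163] [0.31259407 0.13236358 1.61480482 0.00542509 1.39632575 0.32881146]
knob [420.84242413 210.81229764]
 119 119 119 119 121 120 119 117 226 244 241 241 243 240 235 234 239 234  62 110 233 228 223 225 227 225 229
 118 118 119 120 121 120 120 167 230 243 242 241 241 231 140  79  22  14  16  16  16  22  48 148 205 235 237
 119 120 120 120 120 124 164 167 205 239 240 210 159  42  26  14  14  16  15  15  14  18  40  42  47 146 235
 118 118 118 119 121 166 167 164 166 241 162  46  40  25  23  19  21  22  22  15  16  25  39  41  49  48  52
 117 118 118 120 150 168 168 164 159  81  37  41  34  33  37 242 122  44  33  19  14  23  37  47  48  50  49
 117 116 119 125 158 166 168 164 111  26  37  41  38  30  68 238 141  45  35  20  14  20  35  44  47  48  48
 118 117 118 129 164 164 170 164  60  24  38  40  35  29  58 228 173  44  35  14  13  20  36  43  44  46  47
 118 117 118 130 165 164 166 163  51  25  32  38  35  34  55 224  84  43 
[... 861 characters left out ...]
38  40  42  28  13  79 237 237 243 243 242 243
 120 119 119 120 121 119 120 119 120 119 158 230  61  35  37  38  40  40  25  59 244 241 239 242 243 242 243
 119 120 120 120 121 120 120 119 120 118 121 196  91  29  35  38  40  36  35 168 239 238 233 230 210 199 196
 118 119 119 119 119 120 121 120 120 120 154 196 192 185 185 186 169 174 193 201 199 196 196 196 196 197 196
 117 118 119 118 119 121 120 121 121 150 200 197 195 193 194 195 196 197 198 197 198 197 197 198 197 198 199
 123 128 128 120 120 127 127 119 134 176 200 198 194 194 194 196 196 198 197 197 197 198 196 198 199 200 198
 195 197 197 166 161 193 197 198 197 196 195 196 197 196 196 197 197 197 197 198 198 198 199 199 200 199 198
```

{"api": "step_arm", "payload": {"series": [-0.4, 0.15, 0.7, 0, 0, 0, -0.95, -0.4, 0.15, 0.7, 0, 0, 0, -0.95, -0.4, 0.15, 0.7, 0, 0, 0, -0.95, -0.4, 0.15, 0.7, 0, 0, 0, -0.95, -0.4, 0.15, 0.7, 0, 0, 0, -0.95, -0.4, 0.15, 0.7, 0, 0, 0, -0.95, -0.4, 0.15, 0.7, 0, 0, 0, -0.95, -0.4, 0.15, 0.7, 0, 0, 0, -0.95, -0.4, 0.15, 0.7, 0, 0, 0, -0.95]}}

```text
t: 33.88
ee_pos: [0.5727, 0.3035, 0.2487]
ee_rot: [-0.001, 0.048, 0.999, 0.003]
force: [-0.1, 0.2, -1.0]
grip_width: 0.0598
grasp_force: 0.0
```

Run:
```python
from h import *
R=down(np.pi+YD)
for z in(.13,.084): print(move(W([-.0375,.2285,z]),Rg=R))
s=bot.read_state(); print(s["ee_pos"],s["qpos"])
```

```text
(array([-0.013, -0.007,  0.989]), array([ 0.003, -0.002, -0.097]))
(array([-0.015, -0.009,  1.372]), array([ 0.003, -0.002, -0.097]))
[0.57272428 0.30350392 0.24869413] [ 0.29866232  0.3416033   1.36654318  0.00565242  1.43413256 -1.17626711]
```

{"api": "step_arm", "payload": {"series": [-0.4, -0.013, -0.007, 0.5, 0, 0, -0.097, -0.4, -0.013, -0.007, 0.98, 0, 0, -0.097, -0.4, -0.013, -0.007, 0.98, 0, 0, -0.097, -0.4, -0.013, -0.007, 0.98, 0, 0, -0.097]}}

```text
t: 34.38
ee_pos: [0.5753, 0.3041, 0.1342]
ee_rot: [0.001, -0.029, 1.0, 0.003]
force: [-0.1, 0.5, 1.2]
grip_width: 0.0599
grasp_force: 0.0
```

{"api": "step_arm", "payload": {"series": [-0.4, 0, 0, 0.2, 0, 0, 0, -0.4, 0, 0, 0.37, 0, 0, 0, -0.4, 0, 0, 0.37, 0, 0, 0, 1, 0, 0, 0.37, 0, 0, 0, 1, 0, 0, 0.37, 0, 0, 0, 1, 0, 0, 0.37, 0, 0, 0, 1, 0, 0, 0.37, 0, 0, 0]}}

```text
t: 35.25
ee_pos: [0.5743, 0.3052, 0.0888]
ee_rot: [0.0, -0.031, 1.0, 0.004]
force: [-2.4, 4.7, 5.6]
grip_width: 0.0133
grasp_force: 42.2
```

{"api": "step_arm", "payload": {"series": [1, 0, 0.02, 0, 0, 0, 0.1, 1, 0, 0.02, 0, 0, 0, 0.2, 1, 0, 0.02, 0, 0, 0, 0.3, 1, 0, 0.02, 0, 0, 0, 0.4, 1, 0, 0.02, 0, 0, 0, 0.5, 1, 0, 0.02, 0, 0, 0, 0.6, 1, 0, 0.02, 0, 0, 0, 0.7, 1, 0, 0.02, 0, 0, 0, 0.75, 1, 0, 0.02, 0, 0, 0, 0.75, 1, 0, 0.02, 0, 0, 0, 0.75], "grip_force": 60}}

```text
t: 36.5
ee_pos: [0.5747, 0.3064, 0.0888]
ee_rot: [-0.001, 0.53, 0.848, 0.003]
force: [-0.2, -0.2, 4.8]
grip_width: 0.0127
grasp_force: 63.3
```

Run:
```python
from h import *
s=bot.read_state(); print(s["ee_pos"],s["qpos"],s["force"],s["torque"],s["grip_width"])
x=Rt(s).as_matrix()[:,0]; print("value",YD-(np.arctan2(-x[1],-x[0])))
```

```text
[0.57470556 0.30636131 0.08882816] [ 0.30240686  0.49680052  1.49099629  0.00521216  1.15115428 -0.15332993] [-0.23393204 -0.23804753  4.7890544 ] [-0.07885554  0.07734873  0.01746608] 0.012667678139505143
value 1.1721696845835023
```

{"api": "step_arm", "payload": {"series": [-0.4, 0, 0, 0, 0, 0, 0, -0.4, 0, 0, 0, 0, 0, 0, -0.4, 0, 0, 0, 0, 0, 0, -0.4, 0, 0, -0.3, 0, 0, 0, -0.4, 0, 0, -0.9, 0, 0, 0, -0.4, 0, 0, -0.95, 0, 0, 0, -0.4, 0, 0, -0.95, 0, 0, 0]}}

```text
t: 37.38
ee_pos: [0.5744, 0.3061, 0.2026]
ee_rot: [-0.001, 0.53, 0.848, 0.003]
force: [-0.4, -0.2, -1.4]
grip_width: 0.0598
grasp_force: 0.0
```

{"api": "step_arm", "payload": {"series": [-0.4, 0.5, -0.95, -0.5, 0, 0, 0, -0.4, 0.5, -0.95, -0.5, 0, 0, 0, -0.4, 0.5, -0.95, -0.5, 0, 0, 0, -0.4, 0.5, -0.95, -0.5, 0, 0, 0]}}

```text
t: 37.88
ee_pos: [0.4437, 0.3095, 0.2601]
ee_rot: [-0.003, 0.53, 0.848, 0.001]
force: [-0.4, -0.7, -0.2]
grip_width: 0.0598
grasp_force: 0.0
```

Run:
```python
from h import *
s=bot.read_state(); print(s["ee_pos"],s["force"],s["qpos"])
V={n:bot.read_camera(n) for n in("scene","side")}
n="scene"; c=bot.calibration(n); g=V[n].astype(int)
cv2.imwrite("pics/end.png",V[n])
for y in (.12,.05,-.02,-.09,-.13):
    print(y,[int(g[tuple(np.round(proj(c,W([-.096+dx,y,.113]))).astype(int)[::-1])].min()) for dx in np.arange(-.04,.041,.008)])
old=cv2.imread("pics/k.png"); # cup area against the view after placing
new=cv2.resize(V[n][170:370,220:480],None,fx=3,fy=3); print("cup tops diff",np.abs(new[320:420,250:440].astype(int)-old[320:420,250:440]).mean(), "tray diff",np.abs(new[280:400,30:165].astype(int)-old[280:400,30:165]).mean())
K0=W([-.0375,.2285,.099])
gg=cv2.cvtColor(V[n],cv2.COLOR_BGR2GRAY)
for v in np.arange(0,1.4,.1):
    d=(RD*Ro.from_euler("z",-v)).apply([-1,0,0]); print(round(v,1),[int(gg[tuple(np.round(proj(c,K0+r*d)).astype(int)[::-1])]) for r in(.006,.01,.014,.018)])
```

```text
[0.44374167 0.30946841 0.2600587 ] [-0.4222796  -0.70387791 -0.1814442 ] [ 0.38237081  0.058287    1.67013264  0.00567372  1.41475537 -0.07314713]
0.12 [30, 18, 34, 24, 32, 198, 114, 79, 79, 78, 79]
0.05 [33, 20, 16, 27, 25, 222, 123, 83, 82, 78, 79]
-0.02 [22, 23, 25, 29, 3, 224, 142, 75, 81, 80, 81]
-0.09 [34, 18, 25, 7, 7, 224, 121, 92, 76, 79, 80]
-0.13 [7, 14, 30, 9, 0, 224, 233, 110, 130, 100, 173]
cup tops diff 6.572456140350877 tray diff 3.427304526748971
0.0 [99, 117, 137, 142]
0.1 [99, 117, 137, 141]
0.2 [99, 104, 143, 141]
0.3 [99, 104, 142, 137]
0.4 [91, 104, 136, 139]
0.5 [91, 170, 135, 136]
0.6 [91, 170, 135, 137]
0.7 [51, 112, 149, 143]
0.8 [51, 114, 149, 143]
0.9 [37, 114, 75, 107]
1.0 [37, 34, 57, 107]
1.1 [37, 34, 57, 33]
1.2 [125, 30, 58, 189]
1.3 [125, 222, 162, 189]
```

```bash
python3 -c "
from cell import bot
print(bot.job_done())"
```

```text
the job is handed in; nothing more can be done
None
```

The job is handed in with no verdict returned: the battery is in the tray, both cups found on the bench are upside down over pegs 2 and 3, the door is shut on its catch, and the knob was turned to about 1.17 rad (running).

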